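Clamp a walnut block with the ball knob

ROBOT

A 6-joint arm with a two-finger parallel gripper is mounted at the origin on the work surface. World frame = base frame: x ahead of the robot, y to its left, z up, the work surface at z = 0. Lengths are in m, angles in rad, forces in N, time in s.
With the tool pointing down it reaches from about 0.4 to 0.825 m from the base axis. Payload 7 kg.
Tool frame: the origin (TCP) lies between the finger pads; the fingertips stand 11 mm ahead of it and the grasp point (between the pads) lies 8 mm behind it; x points along the fingers, z is the direction in which the jaws open and shut, and the axes are right-handed (so a half turn about x gives the same grasp; the last joint's range is limited). The gripper opens to 88 mm and grips with 3 to 60 N. Pads are 19 mm wide; open, the fingers measure 130 mm over their backs; the gripper's body (78 mm by 193 mm) begins 47 mm behind the grasp point.
Start: joints at [1.547, 0.359, 0.012, 0, -1.224, -0.288], TCP at [0.207, 0.642, 0.238] pointing down, gripper open.
Joint ranges: [-3.07, 3.07], [-1.43, 2.12], [-1.02, 1.25], [-3.03, 1.67], [-3.05, -0], [-3.03, 3.03]. Speed limits (rad/s): [2.39, 2.39, 3.01, 3.14, 3.14, 3.14].

INTERFACE

Orientations are given as [roll, pitch, yaw] about the fixed x, y, z axes, in that order (R = Rz(yaw) Ry(pitch) Rx(roll)).
In Python, from station import arm gives the robot as it stands.
- The arm moves only by the tool jog_arm, never from a script. Its argument "motion" is a list of rows, each an object of numbers: "dx", "dy", "dz": the shift along the tool's x, y, z in m; "twist": the turn about the tool's x in degrees. In form: [{"dx": .., "dy": .., "dz": .., "twist": ..}, ...]. A call has 1 to 20 rows; each row is the pose to reach, as a shift and turn from the pose commanded when the call began, along the tool's axes at that moment; what a row does not reach only later rows make up. A row lasts 1/12 s, in which the tool goes at most 41.7 mm and 7.16 degrees, less where a joint would pass 70% of its speed; a pose out of reach is approached as far as the arm can. A call with a gripper value outside its range is refused whole. "gripper" is the finger opening in m, from 0 to 0.0876, set as the call begins (left out, the last holds). The fingers move at their own pace and stop on an object; "newtons" is the grip in N (left out, the last holds). Time passes only in rows, so rows that repeat a pose let the fingers close. It gives the time, the measured TCP pose, the force and the opening at its end, in the units of the state.
- arm.get_state(): the state, without advancing time (a new reading comes with each control period).
- arm.grab_frame(name): name is "scene" or "top" or "wrist"; returns the picture (480x640x3 uint8, red, green, blue); there is no depth.
- arm.camera_model(name): a dict with "camera_matrix" (3x3 intrinsics, pixels), "eye" and "attitude" of the camera in the world. Camera axes: x right, y down, z forward; pixel columns grow to the right and rows downward; lengths in m; the calibration is good to about 2 mm. A picture is of the moment at which its call begins: read the wrist's pose just before it. camera_model takes no time and is no camera call; for the wrist camera it gives the pose at the moment of the call.
- arm.job_done(): hands the job in, once; it reports no verdict.
The state is a dict: "t": time; "q": joint angles; "qd": joint speeds; "joint_efforts": joint torques, N m; "eef_pos": TCP position; "ee_rot": TCP orientation; "force": force on the tool from outside, world axes, zero at the start; "moment": the same for the moment, N m; "width": finger opening in m.
Only numpy, scipy, OpenCV 4.12 (cv2) and the standard library are available. Lean on these libraries where they do the work, as an engineer would, in place of code of your own. Each camera call takes 0.05 s, during which the arm holds its last target.

TASK

Lay the walnut block flat in the bed of the carving clamp, between the sprung pad and the cork-faced stop, and let go of it. Then turn the black ball knob clockwise until the pad has pushed the block up against the stop and holds it with about 15 newtons (10 is too loose, 20 is too tight, and the stop must never feel 25), and take the gripper away. Leave the mallet, the wax jar and the brush where they are.

Things in the scene. Friction and masses are not known exactly. Their poses are not given: they have to be found in the camera images.
- blank_center (a point): Centre of the loose walnut block: a dark brown block 90 mm long (its x axis), 44 mm wide (y), 40 mm high (z), about 0.13 kg, two spirals cut in its top; it lies on the bench at first. Either end may face the stop.
- clamp: The carving clamp, bolted down. Origin: on the bench under the knob's upright axis; z up; x runs level from the green gear head (90 x 85 mm, 72 mm high, centred on the origin) along the bed to the stop. The ball knob, on top of the head, drives the pad towards the stop: 8 mm per rad clockwise (seen from above), up to 48 mm; it stays where it is left, also under load.
- bed_mid (a point): On the bed's plywood top (10 mm above the bench), 147 mm from the knob's axis, axes as the clamp's: the block laid with its length along x and its centre above this point (so 20 mm higher) has room on all sides: 6 mm to the stop, 7 to 18 mm to the pad, 4 mm to each of the two low side rails (tops 6 mm above the bed, inner faces at y = +-26 mm).
- ram_exit (a point): Where the ram leaves the head, axes as the clamp's. At its end, a round cork-faced pad (30 mm across), 32 to 43 mm along x from here at first (its stem is screwed in or out by hand; not measured), on a spring of 4 N/mm without preload: once the block is against the stop, the force grows 30 N per rad. A 5 mm red band on the stem shows the force: half covered by the pad's sleeve at 10 N, all at 20 N.
- ball_center (a point): Centre of the black polished ball, 44 mm in diameter, 125 mm above the bench; below it a 16 mm neck and a collar up to 86 mm above the bench. Slippery (friction 0.35): grip level with its centre, across the full 44 mm, with 50 N or more. Clockwise tightens; it takes 0.24 N m of friction plus 0.008 N m per newton of clamping force (next to none before the block meets the stop). Standing still, it gives back that load plus or minus the friction.
- fence: The stop at the far end of the bed: green block with cork facing towards the pad, 72 mm wide, its top 54 mm above the bench. Origin: at bench height under the middle of its cork face, 198 mm from the knob's axis; axes as the clamp's.
- mallet: Round wooden carver's mallet standing on its head, 76 mm across, 187 mm tall; origin under its centre. Leave alone.
- wax: Amber glass jar with orange cap, 64 mm across, 60 mm tall; origin under its centre. Leave alone.
- brush: Bench brush, 200 mm long, 42 mm wide, 20 mm high, lying along its x axis; origin under its middle. Leave alone.
There are look-alikes about, which are no part of the job. Of the things that look like the part that bears blank_center, the middle-sized one is meant.

How it is judged:
On the way, in this order (a step that is already met when the one before it is completed fails the run):
1. the block lies flat in the bed between pad and stop, let go (x of blank_center in the frame of clamp between 0.118 and 0.16 m and y of blank_center in the frame of clamp between -0.009 and 0.009 m and z of blank_center in the frame of clamp between 0.025 and 0.035 m and angle between the x axis of blank_center and the x axis of clamp, either way round below 0.12 rad and contact force between the fingers and blank below 0.1 N), for 0.2 s.
2. the knob has driven the pad and block against the stop with 10 to 20 N (x of blank_center in the frame of clamp between 0.147 and 0.16 m and y of blank_center in the frame of clamp between -0.009 and 0.009 m and z of blank_center in the frame of clamp between 0.025 and 0.035 m and angle between the x axis of blank_center and the x axis of clamp, either way round below 0.06 rad and contact force between fence and anything else between 10 and 20 N), for 0.2 s.
At the end, for the whole second after the job is handed in: The block lies flat in the bed (centre 25 to 35 mm above the bench, within 9 mm of the clamp's axis, square to it within 0.06 rad), its end against the stop (centre 147 to 160 mm from the knob's axis), at rest, pressed on the stop with 10 to 20 N, the gripper clear of everything (all of step 2 and linear speed of blank below 0.01 m/s); the robot touches nothing.
It fails at once if the stop feels more than 25 N (contact force between fence and anything else above 25 N).
It fails at once if the mallet is moved more than 20 mm (distance of mallet from where it was at the start of the episode above 0.02 m).
It fails at once if the wax jar is moved more than 20 mm (distance of wax from where it was at the start of the episode above 0.02 m).
It fails at once if the brush is moved more than 20 mm (distance of brush from where it was at the start of the episode above 0.02 m).
It also fails if it takes over 72 s, if anything falls off the work surface, if the arm or the gripper's body presses on something with over 40 N, if the wrist force passes 120 N, or if a joint passes its speed limit or range.

## Working session

There is one attempt and no reset: what is moved stays moved. The work goes in short steps, Python scripts to look and compute and a tool call to move; the robot and the scene stay as the last step left them, time stands still between calls to the robot, and variables do not carry over. Pictures are saved under pics/ and viewed, and the job is handed in when it is done.

Besides the shell and the picture viewer there is one more tool, called after "Emit:" in YAML: its name, and indented under it one key for each argument. jog_arm: Moves the arm, as the interface text tells. Its arguments: {"type":"object","properties":{"motion":{"type":"array"},"gripper":{"type":"number"},"newtons":{"type":"number"}},"required":["motion"]}

```bash
ls; mkdir -p pics; python3 - <<'E'
from station import arm
import cv2,json
import numpy as np
s=arm.get_state();print(s)
for n in("scene","top","wrist"):
    m=arm.camera_model(n);print(n,m)
    f=arm.grab_frame(n);cv2.imwrite(f"pics/{n}0.png",cv2.cvtColor(f,cv2.COLOR_RGB2BGR))
E
```

```text
pics
{'t': 0.0, 'q': array([ 1.54709103e+00,  3.59387440e-01,  1.10880964e-02, -3.75009037e-04,
       -1.22408081e+00, -2.88088165e-01]), 'qd': array([ 0.00127972,  0.00156504,  0.00032784,  0.00016456,  0.00023852,
       -0.00172454]), 'joint_efforts': array([-3.94483031e-04, -5.82716274e+01,  2.93054366e+01,  6.99729323e+00,
        7.06183855e-03, -1.61405947e-04]), 'eef_pos': array([0.20694642, 0.6420154 , 0.23663055]), 'ee_rot': array([ 0.06910294,  1.56917373, -1.81361455]), 'force': array([-0.39852968,  0.73898663,  0.21626699]), 'moment': array([ 0.0258682 , -0.00719242, -0.02846292]), 'width': 0.08716656214933809}
scene {'camera_matrix': array([[437.04213336,   0.        , 320.12521498],
       [  0.        , 437.04213336, 236.75538322],
       [  0.        ,   0.        ,   1.        ]]), 'eye': array([1.14607951, 0.15465862, 0.8338505 ]), 'attitude': array([-2.44557615, -0.01781221,  1.92884566])}
top {'camera_matrix': array([[610.23298172,   0.        , 321.04489356],
       [  0.        , 610.23298172, 246.38671775],
       [  0.        ,   0.        ,   1.        ]]), 'eye': array([ 0.42666255, -0.05147432,  1.33544948]), 'attitude': array([-3.0194752 , -0.00730026, -1.54987446])}
wrist {'camera_matrix': array([[362.59905952,   0.        , 323.67697811],
       [  0.        , 362.59905952, 239.9930494 ],
       [  0.        ,   0.        ,   1.        ]]), 'eye': array([0.28469237, 0.61628503, 0.38260436]), 'attitude': array([ 2.83459297e+00, -3.86568481e-04, -1.88334145e+00])}
```

View pics/scene0.png

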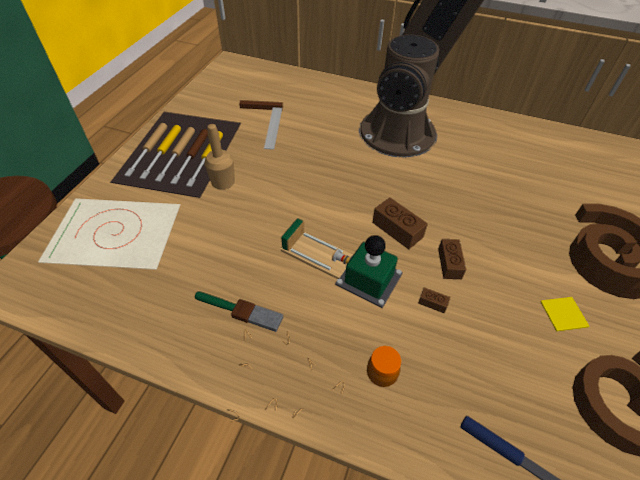

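View pics/top0.png

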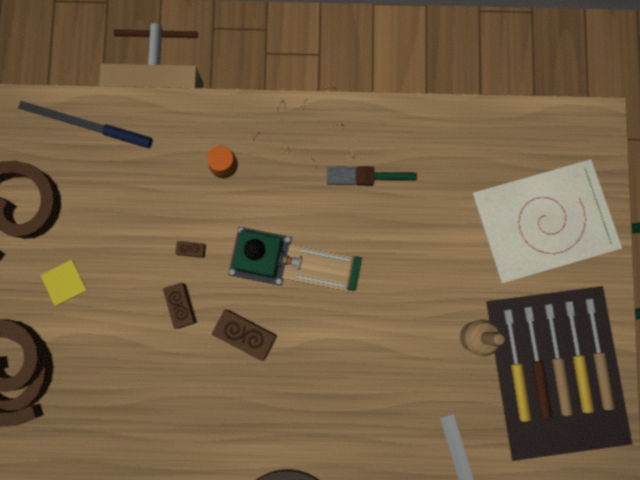

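View pics/wrist0.png

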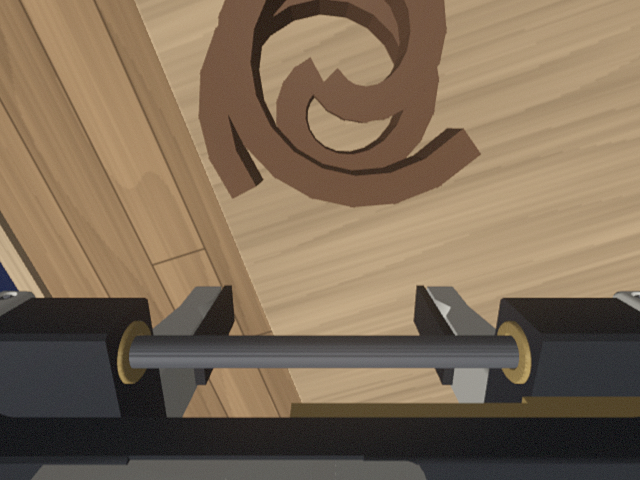

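The top view shows three walnut blocks: the middle-sized one at (179,305), the clamp head at (257,255), the stop at (355,273), and the brush, wax and mallet at (370,176), (221,160) and (485,338). Next I'll measure them.

```bash
cat > h.py <<'E'
import numpy as np,cv2
from scipy.spatial.transform import Rotation as R
def rot(a): return R.from_euler('xyz',a).as_matrix()
def cast(m,uv,z):
    uv=np.atleast_2d(uv).astype(float);K=m['camera_matrix']
    d=np.c_[uv,np.ones(len(uv))]@np.linalg.inv(K).T@rot(m['attitude']).T
    e=m['eye'];s=(z-e[2])/d[:,2];return e+d*s[:,None]
def proj(m,P):
    P=np.atleast_2d(P);c=(P-m['eye'])@rot(m['attitude']);p=c@m['camera_matrix'].T;return p[:,:2]/p[:,2:]
def rays(m,uv):
    d=np.linalg.inv(m['camera_matrix'])@[uv[0],uv[1],1];d=rot(m['attitude'])@d;return m['eye'],d/np.linalg.norm(d)
def tri(l):
    A=0;b=0
    for m,uv in l:
        e,d=rays(m,uv);P=np.eye(3)-np.outer(d,d);A=A+P;b=b+P@e
    return np.linalg.solve(A,b)
E
python3 - <<'E'
from h import *
from station import arm
for n,c in(("top",(150,210,240,160)),("scene",(265,180,220,150))):
    f=cv2.imread(f"pics/{n}0.png");x,y,w,h=c
    s=800/w if 800/w*h<=600 else 600/h
    cv2.imwrite(f"pics/{n}0z.png",cv2.resize(f[y:y+h,x:x+w],None,fx=3.3,fy=3.3,interpolation=cv2.INTER_CUBIC))
m=arm.camera_model("top");f=cv2.imread("pics/top0.png")
hsv=cv2.cvtColor(f,cv2.COLOR_BGR2HSV)
# dark brown
mask=cv2.inRange(hsv,(0,40,0),(25,255,95))
mask=cv2.morphologyEx(mask,cv2.MORPH_CLOSE,np.ones((3,3)))
n,lab,st,ce=cv2.connectedComponentsWithStats(mask)
for i in range(1,n):
    if 100<st[i,4]<6000 and 150<ce[i][0]<300: 
        cs,_=cv2.findContours((lab==i).astype(np.uint8),0,2)
        r=cv2.minAreaRect(cs[0]);b=cv2.boxPoints(r);print('brown',st[i],r);print(cast(m,b,0.04).round(4))
g=cv2.inRange(hsv,(60,80,20),(95,255,160))
n,lab,st,ce=cv2.connectedComponentsWithStats(g)
for i in range(1,n):
    if st[i,4]>80 and ce[i][0]<430:
        cs,_=cv2.findContours((lab==i).astype(np.uint8),0,2)
        r=cv2.minAreaRect(cs[0]);b=cv2.boxPoints(r);print('green',st[i],ce[i],b.tolist());print(cast(m,b,0.072).round(4),cast(m,b,0.054).round(4))
E
```

```text
brown [195  67  10  21 134] ((199.5, 77.0), (9.0, 20.0), 0.0)
[[0.934  0.2278 0.04  ]
 [0.98   0.23   0.04  ]
 [0.9805 0.2101 0.04  ]
 [0.9344 0.208  0.04  ]]
brown [212 153  26  26 241] ((227.55882263183594, 168.2353057861328), (16.052854537963867, 28.309423446655273), 49.398704528808594)
[[0.7446 0.1832 0.04  ]
 [0.7866 0.1382 0.04  ]
 [0.76   0.1145 0.04  ]
 [0.7181 0.1594 0.04  ]]
brown [176 241  30  17 416] ((190.59901428222656, 249.0098876953125), (29.055086135864258, 14.42803955078125), 5.7105937004089355)
[[0.5611 0.2523 0.04  ]
 [0.592  0.2508 0.04  ]
 [0.5871 0.1888 0.04  ]
 [0.5562 0.1905 0.04  ]]
brown [ 164  283   33   46 1013] ((179.6216278076172, 305.270263671875), (43.083580017089844, 24.11504364013672), 72.89727020263672)
[[0.4892 0.2777 0.04  ]
 [0.5053 0.2297 0.04  ]
 [0.4193 0.1989 0.04  ]
 [0.4035 0.2466 0.04  ]]
brown [ 213  309   64   52 1772] ((244.31346130371094, 334.4544677734375), (59.289527893066406, 30.133798599243164), 27.758541107177734)
[[0.3956 0.1693 0.04  ]
 [0.4519 0.1421 0.04  ]
 [0.3965 0.0298 0.04  ]
 [0.3408 0.0574 0.04  ]]
brown [256 469  63  
[... 647 characters left out ...]
89453125, 237.61807250976562], [274.7082214355469, 277.885986328125]]
[[0.5309 0.1268 0.072 ]
 [0.6157 0.1124 0.072 ]
 [0.5986 0.022  0.072 ]
 [0.5141 0.0372 0.072 ]] [[0.5324 0.1294 0.054 ]
 [0.6184 0.1147 0.054 ]
 [0.6011 0.023  0.054 ]
 [0.5153 0.0384 0.054 ]]
green [349 257  12  33 202] [354.43069307 273.03465347] [[348.36517333984375, 288.301025390625], [354.47784423828125, 256.5150146484375], [360.52349853515625, 257.6776123046875], [354.41082763671875, 289.463623046875]]
[[ 0.4958 -0.1158  0.072 ]
 [ 0.5622 -0.1275  0.072 ]
 [ 0.56   -0.1401  0.072 ]
 [ 0.4936 -0.1283  0.072 ]] [[ 0.4967 -0.1167  0.054 ]
 [ 0.5641 -0.1286  0.054 ]
 [ 0.5619 -0.1414  0.054 ]
 [ 0.4946 -0.1294  0.054 ]]
```

```bash
ls pics
```

```text
scene0.png
scene0z.png
top0.png
top0z.png
wrist0.png
```

View pics/top0z.png

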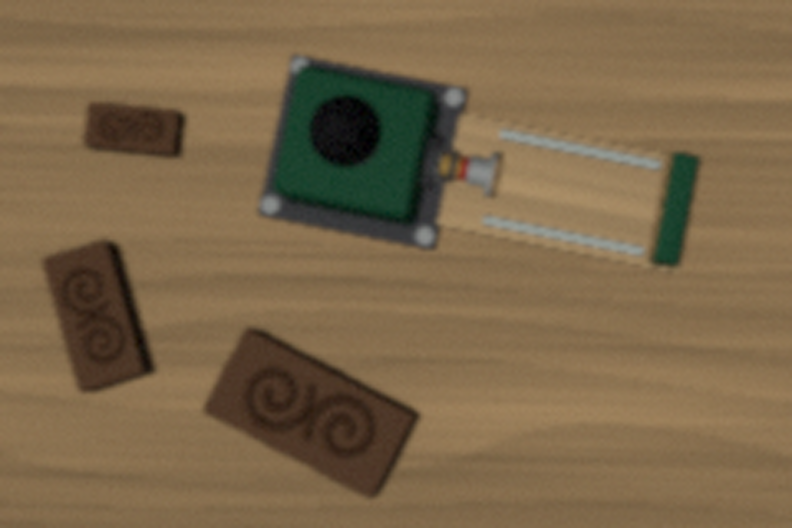

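View pics/scene0z.png

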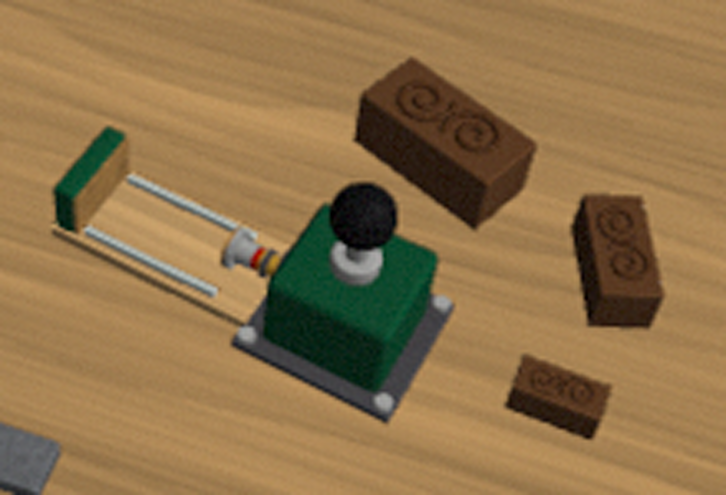

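```bash
python3 - <<'E'
from h import *
from station import arm
mt=arm.camera_model("top");ms=arm.camera_model("scene")
Z=lambda p:np.array(p)/3.3+[150,210]
q=cast(mt,[Z(p) for p in[(44,259),(105,241),(150,372),(88,391)]],.04);print(q.round(4),q.mean(0),np.linalg.norm(np.diff(q,axis=0),axis=1))
S=lambda p:np.array(p)/3.3+[265,180]
q=cast(ms,[S(p) for p in[(580,197),(640,197),(661,296),(590,294)]],.04);print(q.round(4),q.mean(0),np.linalg.norm(np.diff(q,axis=0),axis=1))
t=arm.grab_frame("top");s=arm.grab_frame("scene")
def ball(f,c,r):
    g=cv2.cvtColor(f,cv2.COLOR_RGB2HSV);m=(f.max(2)<48).astype(np.uint8)
    m=cv2.morphologyEx(m,cv2.MORPH_OPEN,np.ones((5,5)))
    w=np.zeros_like(m);cv2.circle(w,c,r,1,-1);m&=w
    cs,_=cv2.findContours(m,0,1);k=max(cs,key=cv2.contourArea);return cv2.minEnclosingCircle(k),cv2.fitEllipse(k)[0]
bt=ball(t,(254,250),18);bs=ball(s,(375,245),16);print(bt,bs)
print('ball tri',tri([(mt,bt[0]),(ms,bs[0])]), cast(mt,bt[0],.125),cast(ms,bs[0],.125))
# stop: top face z .054 centre: cork-side edge
for nm,m,pts in(('top',mt,[Z(p) for p in[(674,154),(652,262)]]),('scene',ms,[S(p) for p in[(127,130),(76,194)]])):
    q=cast(m,pts,.054);print(nm,q.round(4),q.mean(0))
E
```

```text
[[0.4888 0.2743 0.04  ]
 [0.5011 0.2358 0.04  ]
 [0.4183 0.2031 0.04  ]
 [0.4055 0.242  0.04  ]] [0.45342916 0.23880313 0.04      ] [0.04043578 0.0890476  0.04090593]
[[0.4242 0.2048 0.04  ]
 [0.4084 0.2453 0.04  ]
 [0.4913 0.2726 0.04  ]
 [0.5073 0.227  0.04  ]] [0.4577776  0.23741028 0.04      ] [0.04340609 0.08733141 0.04828131]
(((254.367919921875, 249.1226348876953), 11.19137954711914), (254.34107971191406, 249.2317352294922)) (((374.6785583496094, 245.67857360839844), 10.354170799255371), (374.58551025390625, 245.4018096923828))Traceback (most recent call last):
  File "<stdin>", line 15, in <module>
  File "h.py", line 15, in tri
    e,d=rays(m,uv);P=np.eye(3)-np.outer(d,d);A=A+P;b=b+P@e
        ~~~~^^^^^^
  File "h.py", line 11, in rays
    d=np.linalg.inv(m['camera_matrix'])@[uv[0],uv[1],1];d=rot(m['attitude'])@d;return m['eye'],d/np.linalg.norm(d)
      ~~~~~~~~~~~~~~~~~~~~~~~~~~~~~~~~~^~~~~~~~~~~~~~~~
ValueError: setting an array element with a sequence. The requested array has an inhomogeneous shape after 1 dimensions. The detected shape was (3,) + inhomogeneous part.
```

```bash
python3 - <<'E'
from h import *
from station import arm
mt=arm.camera_model("top");ms=arm.camera_model("scene")
Z=lambda p:np.array(p)/3.3+[150,210]
S=lambda p:np.array(p)/3.3+[265,180]
bt=(254.3,249.2);bs=(374.6,245.4)
print('ball tri',tri([(mt,bt),(ms,bs)]), cast(mt,bt,.125),cast(ms,bs,.125))
for nm,m,pts in(('top',mt,[Z(p) for p in[(674,154),(652,262)]]),('scene',ms,[S(p) for p in[(127,130),(76,194)]])):
    q=cast(m,pts,.054);print(nm,q.round(4),q.mean(0))
# rails
for nm,m,L in(('top',mt,[[(500,134),(660,165)],[(484,220),(643,251)]]),('scene',ms,[[(128,178),(255,234)],[(86,231),(215,294)]])):
  for l in L:
    q=cast(m,[(Z if nm=='top' else S)(p) for p in l],.016);d=q[1]-q[0];print(nm,q.round(4),np.degrees(np.arctan2(d[1],d[0])))
for p,z in(((221,160),.06),((485,338),.02)): print(cast(mt,p,z))
E
```

```text
ball tri [0.56712952 0.07439725 0.12510102] [[0.5668133  0.07586094 0.125     ]] [[0.56747951 0.07295727 0.125     ]]
top [[ 0.5638 -0.1281  0.054 ]
 [ 0.4944 -0.1151  0.054 ]] [ 0.52908529 -0.12159847  0.054     ]
scene [[ 0.4945 -0.117   0.054 ]
 [ 0.5637 -0.1277  0.054 ]] [ 0.5290887 -0.1223567  0.054    ]
top [[ 0.5786 -0.0154  0.016 ]
 [ 0.5603 -0.1213  0.016 ]] -99.7850104913418
top [[ 0.5216 -0.0063  0.016 ]
 [ 0.5035 -0.111   0.016 ]] -99.81220028541686
scene [[ 0.5071 -0.1116  0.016 ]
 [ 0.5228 -0.0068  0.016 ]] 81.47814687277958
scene [[ 0.5644 -0.1211  0.016 ]
 [ 0.5832 -0.0158  0.016 ]] 79.91020390069131
[[0.76494173 0.16048423 0.06      ]]
[[ 0.39873911 -0.41207882  0.02      ]]
```

```bash
cat >> h.py <<'E'
def plan(target,jaw_deg,s=None):
    """dx,dy,dz,twist from the present pose to TCP target with the jaws along world angle jaw_deg"""
    from station import arm
    s=s or arm.get_state();T=rot(s['ee_rot']);
    v=T.T@(np.array(target)-s['eef_pos'])
    c=np.degrees(np.arctan2(T[1,2],T[0,2]));
    tw=-(jaw_deg-c); tw=(tw+90)%180-90
    print('tool axes',T.round(3).tolist(),'jaw',c.round(2),'q6',s['q'][5].round(3));print('shift',v.round(4),'twist',tw.round(2))
E
python3 - <<'E'
from h import *
plan((.455,.238,.2),109)
E
```

```text
tool axes [[-0.0, 0.952, -0.307], [-0.001, -0.307, -0.952], [-1.0, 0.0, 0.001]] jaw -107.87 q6 -0.288
shift [0.0374 0.36   0.3087] twist -36.87
```

Emit:
jog_arm:
  motion:
    - {"dx":0.0,"dy":0.18,"dz":0.155,"twist":-18}
    - {"dx":0.0,"dy":0.36,"dz":0.309,"twist":-37}
    - {"dx":0.0,"dy":0.36,"dz":0.309,"twist":-37}
    - {"dx":0.0,"dy":0.36,"dz":0.309,"twist":-37}
    - {"dx":0.0,"dy":0.36,"dz":0.309,"twist":-37}
    - {"dx":0.0,"dy":0.36,"dz":0.309,"twist":-37}
    - {"dx":0.0,"dy":0.36,"dz":0.309,"twist":-37}
    - {"dx":0.0,"dy":0.36,"dz":0.309,"twist":-37}
    - {"dx":0.0,"dy":0.36,"dz":0.309,"twist":-37}
    - {"dx":0.0,"dy":0.36,"dz":0.309,"twist":-37}
    - {"dx":0.0,"dy":0.36,"dz":0.309,"twist":-37}
    - {"dx":0.0,"dy":0.36,"dz":0.309,"twist":-37}
    - {"dx":0.0,"dy":0.36,"dz":0.309,"twist":-37}
    - {"dx":0.0,"dy":0.36,"dz":0.309,"twist":-37}
    - {"dx":0.0,"dy":0.36,"dz":0.309,"twist":-37}
    - {"dx":0.0,"dy":0.36,"dz":0.309,"twist":-37}
    - {"dx":0.0,"dy":0.36,"dz":0.309,"twist":-37}
    - {"dx":0.0,"dy":0.36,"dz":0.309,"twist":-37}

```text
t: 1.75
eef_pos: [0.4545, 0.2387, 0.2375]
ee_rot: [-2.468, 1.571, 2.579]
force: [-0.2, -0.5, -0.4]
width: 0.0876
```

```bash
cat > snap.py <<'E'
import sys
from h import *
from station import arm
import json
n,o=sys.argv[1:3]
m=arm.camera_model(n);f=arm.grab_frame(n);cv2.imwrite(f"pics/{o}.png",cv2.cvtColor(f,cv2.COLOR_RGB2BGR))
np.save(f"pics/{o}.npy",np.array([m['eye'],m['attitude'],*m['camera_matrix']]))
s=arm.get_state();print(s['t'],s['eef_pos'],s['ee_rot'],s['force'],s['width'])
E
python3 snap.py wrist w1
```

```text
1.8 [0.45457902 0.23861065 0.23751773] [-1.27646682  1.57071653 -2.51194945] [0.74531076 0.47923363 0.48106176] 0.08768399012276666
```

View pics/w1.png

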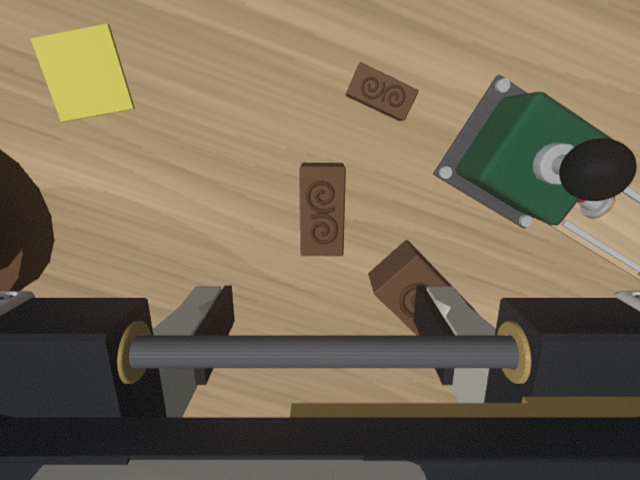

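The wrist view shows the middle block upright at about (322,210), nearly square to the jaws. I'll get its exact position from the mask.

```bash
python3 - <<'E'
from h import *
f=cv2.imread("pics/w1.png");a=np.load("pics/w1.npy");m=dict(eye=a[0],attitude=a[1],camera_matrix=a[2:])
c=f[150:270,290:360];cv2.imwrite("pics/w1z.png",cv2.resize(c,None,fx=5,fy=5,interpolation=cv2.INTER_CUBIC))
h=cv2.cvtColor(f,cv2.COLOR_BGR2HSV);k=(f.max(2)<125).astype(np.uint8);k=cv2.morphologyEx(k,cv2.MORPH_CLOSE,np.ones((5,5)))
n,l,st,ce=cv2.connectedComponentsWithStats(k);i=l[210,310];print(st[i],ce[i])
cs,_=cv2.findContours((l==i).astype(np.uint8),0,1);r=cv2.minAreaRect(cs[0]);print(r)
# edge lines of the top face: left and right edge
for rows in (180,195,210,225,240,250): 
    x=np.where(l[rows,290:360]==i)[0]+290;p=cast(m,[(x.min()-.5,rows),(x.max()+.5,rows)],.04);print(rows,x.min(),x.max(),p.round(4)[:,:2].tolist())
p=cast(m,[(322.5,168),(322.5,256)],.04);print(p,np.linalg.norm(p[1]-p[0]))
p0=cast(m,[(322.5,163)],.0);print(p0)
E
```

```text
[ 300  162   46   94 4131] [322.02759622 208.45025418]
((322.4999694824219, 208.49996948242188), (44.99999237060547, 92.99998474121094), 0.0)
180 300 345 [[0.4774, 0.2707], [0.4917, 0.2297]]
195 300 344 [[0.4639, 0.2663], [0.478, 0.2257]]
210 300 344 [[0.4499, 0.2618], [0.4642, 0.2206]]
225 300 343 [[0.4356, 0.2571], [0.4498, 0.2164]]
240 301 343 [[0.4213, 0.2514], [0.4353, 0.211]]
250 301 343 [[0.4113, 0.2481], [0.4255, 0.2074]]
[[0.49514637 0.25387063 0.04      ]
 [0.41248991 0.22520308 0.04      ]] 0.08748667776718905
[[0.49574412 0.2542536  0.        ]]
```

View pics/w1z.png

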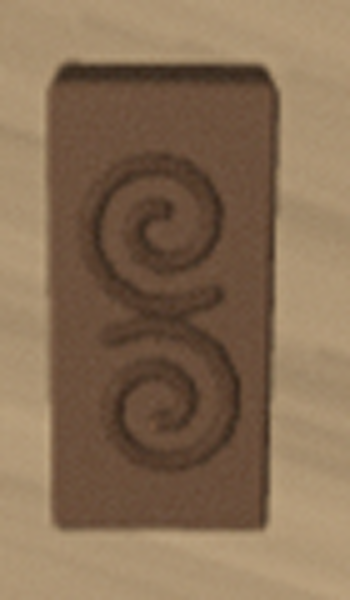

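```bash
python3 - <<'E'
from h import *
plan((.4542,.2393,.023),108.8)
E
```

```text
tool axes [[-0.0, 0.944, 0.329], [-0.0, 0.329, -0.944], [-1.0, -0.0, 0.0]] jaw -70.79 q6 1.04
shift [ 2.145e-01 -1.000e-04 -8.000e-04] twist 0.41
```

Emit:
jog_arm:
  motion:
    - {"dx":0.04,"dz":-0.001,"twist":0.4}
    - {"dx":0.08,"dz":-0.001,"twist":0.4}
    - {"dx":0.12,"dz":-0.001,"twist":0.4}
    - {"dx":0.16,"dz":-0.001,"twist":0.4}
    - {"dx":0.19,"dz":-0.001,"twist":0.4}
    - {"dx":0.208,"dz":-0.001,"twist":0.4}
    - {"dx":0.2145,"dz":-0.001,"twist":0.4}
    - {"dx":0.2145,"dz":-0.001,"twist":0.4}
    - {"dx":0.2145,"dz":-0.001,"twist":0.4}
  gripper: 0.07
  newtons: 20

```text
invalid input
```

Emit:
jog_arm:
  motion:
    - {"dx":0}
    - {"dx":0}
    - {"dx":0}
    - {"dx":0}
    - {"dx":0}
    - {"dx":0}
  gripper: 0.03
  newtons: 20

```text
invalid input
```

Emit:
jog_arm:
  motion:
    - {"dx":0.04,"dy":0,"dz":-0.001,"twist":0.4}
    - {"dx":0.08,"dy":0,"dz":-0.001,"twist":0.4}
    - {"dx":0.12,"dy":0,"dz":-0.001,"twist":0.4}
    - {"dx":0.16,"dy":0,"dz":-0.001,"twist":0.4}
    - {"dx":0.19,"dy":0,"dz":-0.001,"twist":0.4}
    - {"dx":0.208,"dy":0,"dz":-0.001,"twist":0.4}
    - {"dx":0.2145,"dy":0,"dz":-0.001,"twist":0.4}
    - {"dx":0.2145,"dy":0,"dz":-0.001,"twist":0.4}
    - {"dx":0.2145,"dy":0,"dz":-0.001,"twist":0.4}
  gripper: 0.07
  newtons: 20

```text
t: 2.55
eef_pos: [0.455, 0.2395, 0.0237]
ee_rot: [1.505, 1.57, 0.262]
force: [0.7, -0.1, 0.1]
width: 0.0701
```

Emit:
jog_arm:
  motion:
    - {"dx":0,"dy":0,"dz":0,"twist":0}
    - {"dx":0,"dy":0,"dz":0,"twist":0}
    - {"dx":0,"dy":0,"dz":0,"twist":0}
    - {"dx":0,"dy":0,"dz":0,"twist":0}
    - {"dx":0,"dy":0,"dz":0,"twist":0}
  gripper: 0.03
  newtons: 20

```text
t: 2.97
eef_pos: [0.4549, 0.2392, 0.0238]
ee_rot: [2.088, 1.569, 0.844]
force: [-2.9, 0.2, 5.5]
width: 0.0438
```

```bash
python3 - <<'E'
from h import *
plan((.5397,-.071,.2),-10.1)
E
```

```text
tool axes [[0.001, 0.947, 0.321], [0.001, 0.321, -0.947], [-1.0, 0.001, -0.001]] jaw -71.26 q6 1.031
shift [-0.1765 -0.0191  0.3209] twist -61.16
```

Emit:
jog_arm:
  motion:
    - {"dx":-0.02,"dy":0,"dz":0,"twist":0}
    - {"dx":-0.06,"dy":0,"dz":0,"twist":0}
    - {"dx":-0.1,"dy":0,"dz":0,"twist":0}
    - {"dx":-0.14,"dy":0,"dz":0,"twist":6}
    - {"dx":-0.176,"dy":0,"dz":0.01,"twist":12}
    - {"dx":-0.176,"dy":-0.001,"dz":0.03,"twist":19}
    - {"dx":-0.176,"dy":-0.003,"dz":0.055,"twist":26}
    - {"dx":-0.176,"dy":-0.005,"dz":0.08,"twist":33}
    - {"dx":-0.176,"dy":-0.006,"dz":0.105,"twist":40}
    - {"dx":-0.176,"dy":-0.008,"dz":0.13,"twist":47}
    - {"dx":-0.176,"dy":-0.01,"dz":0.155,"twist":54}
    - {"dx":-0.176,"dy":-0.011,"dz":0.18,"twist":61}
    - {"dx":-0.176,"dy":-0.012,"dz":0.205,"twist":68}
    - {"dx":-0.176,"dy":-0.013,"dz":0.23,"twist":75}
    - {"dx":-0.176,"dy":-0.015,"dz":0.25,"twist":82}
    - {"dx":-0.176,"dy":-0.016,"dz":0.27,"twist":89}
    - {"dx":-0.176,"dy":-0.017,"dz":0.29,"twist":96}
    - {"dx":-0.176,"dy":-0.018,"dz":0.305,"twist":103}
    - {"dx":-0.176,"dy":-0.019,"dz":0.321,"twist":110}
    - {"dx":-0.176,"dy":-0.019,"dz":0.321,"twist":116}

```text
t: 4.63
eef_pos: [0.5397, -0.0734, 0.1988]
ee_rot: [0.565, 1.57, -2.711]
force: [-0.1, 0.2, -2.0]
width: 0.0436
```

```bash
python3 - <<'E'
from h import *
plan((.5397,-.071,.2),-10.1)
E
```

```text
tool axes [[-0.001, -0.134, -0.991], [-0.0, -0.991, 0.134], [-1.0, 0.0, 0.001]] jaw 172.27 q6 -0.36
shift [-0.0012 -0.0023  0.0003] twist 2.37
```

Emit:
jog_arm:
  motion:
    - {"dx":0,"dy":-0.002,"dz":0,"twist":2.4}
    - {"dx":0,"dy":-0.002,"dz":0,"twist":2.4}
    - {"dx":0,"dy":-0.002,"dz":0,"twist":2.4}
    - {"dx":0,"dy":-0.002,"dz":0,"twist":2.4}

```text
t: 4.97
eef_pos: [0.5398, -0.0692, 0.199]
ee_rot: [-0.332, 1.571, 2.643]
force: [0.1, 1.0, -1.1]
width: 0.0438
```

```bash
python3 snap.py wrist w2;python3 snap.py scene s2;python3 -c "
from h import *
f=cv2.imread('pics/s2.png');cv2.imwrite('pics/s2z.png',cv2.resize(f[180:330,265:485],None,fx=3.3,fy=3.3,interpolation=2))"
```

```text
5.0167 [ 0.53984017 -0.06913266  0.1990917 ] [-0.74506861  1.5707427   2.22962189] [-0.10143011  0.22976172 -1.72628221] 0.04388460854800194
5.0667 [ 0.53984907 -0.06911982  0.1991148 ] [-1.58579021  1.57072389  1.38856637] [-0.54635002  0.92133581 -0.82624867] 0.044381136929275034
```

View pics/w2.png

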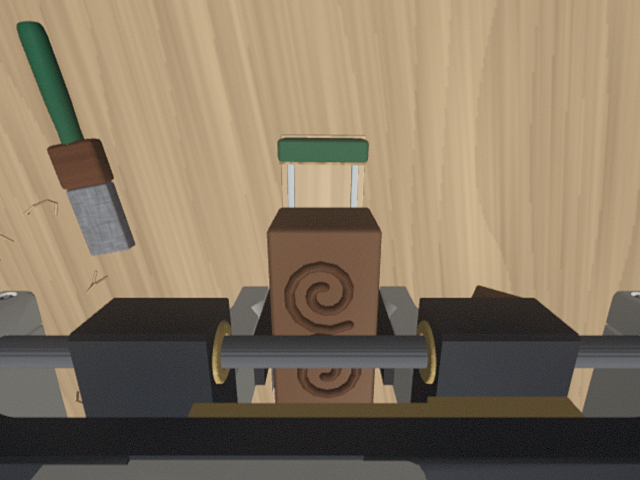

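View pics/s2z.png

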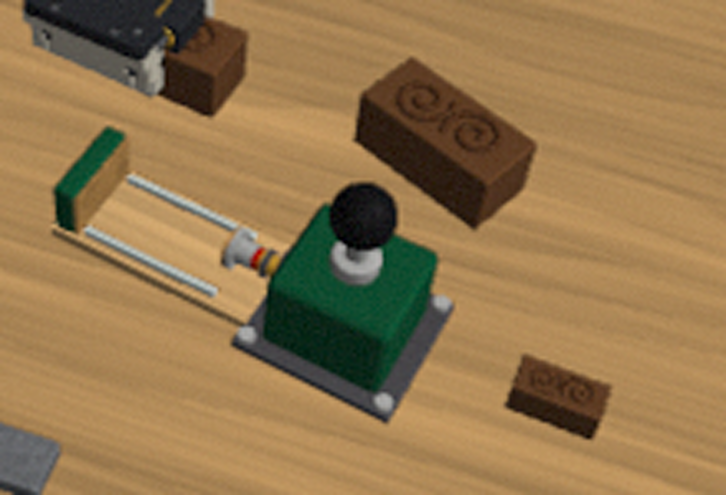

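```bash
python3 -c "
from h import *
f=cv2.imread('pics/w2.png');cv2.imwrite('pics/w2z.png',cv2.resize(f[125:265,250:400],None,fx=4.2,fy=4.2,interpolation=2))"
```

```text
(no output)
```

View pics/w2z.png

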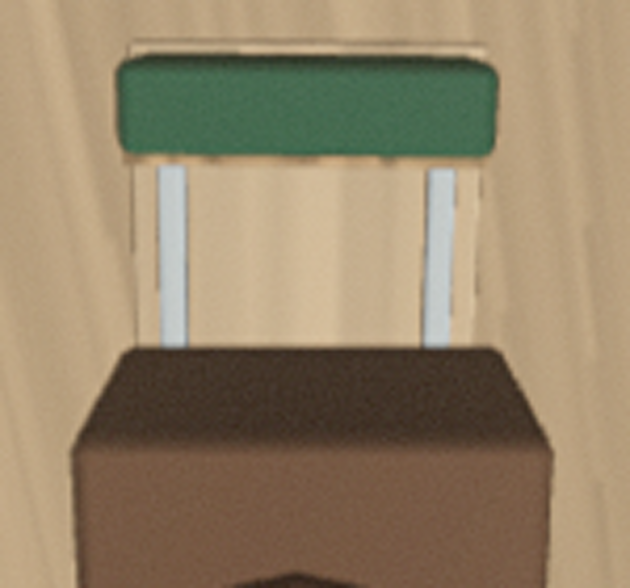

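```bash
python3 - <<'E'
from h import *
a=np.load("pics/w2.npy");m=dict(eye=a[0],attitude=a[1],camera_matrix=a[2:])
W=lambda l:[np.array(p)/4.2+[250-.38,125-.38] for p in l]
def sh(n,l,z):
    q=cast(m,W(l),z);d=q[1]-q[0];print(n,q.round(4)[:,:2].tolist(),'mid',q.mean(0).round(4),'len',np.linalg.norm(d).round(4),'ang',np.degrees(np.arctan2(d[1],d[0])).round(2))
    return q
sh('stop',[(120,162),(494,162)],.054)
L=sh('railL',[(187,165),(187,347)],.016);R_=sh('railR',[(428,168),(423,347)],.016)
print('rail mid',(L+R_)/2)
sh('plyL',[(135,165),(141,347)],.010);sh('plyR',[(482,165),(472,347)],.010)
sh('blkbot',[(130,348),(495,348)],.1753)
sh('blktop',[(76,450),(549,450)],.2153)
print(m)
E
```

```text
stop [[0.5658, -0.1284], [0.4965, -0.1167]] mid [ 0.5311 -0.1225  0.054 ] len 0.0702 ang 170.41
railL [[0.5571, -0.1224], [0.5646, -0.0837]] mid [ 0.5609 -0.1031  0.016 ] len 0.0395 ang 79.0
railR [[0.5067, -0.1133], [0.5134, -0.075]] mid [ 0.51   -0.0942  0.016 ] len 0.0388 ang 80.12
rail mid [[ 0.5319003  -0.11786536  0.016     ]
 [ 0.53899568 -0.07937929  0.016     ]]
plyL [[0.5688, -0.1238], [0.5755, -0.0842]] mid [ 0.5721 -0.104   0.01  ] len 0.0402 ang 80.32
plyR [[0.4947, -0.1113], [0.5023, -0.0718]] mid [ 0.4985 -0.0916  0.01  ] len 0.0402 ang 79.16
blkbot [[0.5522, -0.1173], [0.5113, -0.1104]] mid [ 0.5317 -0.1138  0.1753] len 0.0415 ang 170.41
blktop [[0.5525, -0.117], [0.5111, -0.11]] mid [ 0.5318 -0.1135  0.2153] len 0.0419 ang 170.41
{'eye': array([ 0.52563864, -0.1509924 ,  0.3449159 ]), 'attitude': array([ 2.83357540e+00, -2.66671405e-04,  2.97424866e+00]), 'camera_matrix': array([[362.59905952,   0.        , 323.67697811],
       [  0.        , 362.59905952, 239.9930494 ],
       [  0.        ,   0.        ,   1.        ]])}
```

```bash
python3 - <<'E'
from h import *
plan((.5403,-.0714,.0345),-9.8)
E
```

```text
tool axes [[0.0, -0.166, -0.986], [0.0, -0.986, 0.166], [-1.0, -0.0, -0.0]] jaw 170.42 q6 -0.4
shift [ 0.1646  0.0022 -0.0008] twist 0.22
```

Emit:
jog_arm:
  motion:
    - {"dx":0,"dy":0.002,"dz":-0.001,"twist":0.2}
    - {"dx":0.03,"dy":0.002,"dz":-0.001,"twist":0.2}
    - {"dx":0.07,"dy":0.002,"dz":-0.001,"twist":0.2}
    - {"dx":0.105,"dy":0.002,"dz":-0.001,"twist":0.2}
    - {"dx":0.125,"dy":0.002,"dz":-0.001,"twist":0.2}
    - {"dx":0.138,"dy":0.002,"dz":-0.001,"twist":0.2}
    - {"dx":0.145,"dy":0.002,"dz":-0.001,"twist":0.2}
    - {"dx":0.145,"dy":0.002,"dz":-0.001,"twist":0.2}
    - {"dx":0.145,"dy":0.002,"dz":-0.001,"twist":0.2}

```text
t: 5.82
eef_pos: [0.5411, -0.0714, 0.0545]
ee_rot: [2.613, 1.571, -0.701]
force: [-0.7, -0.1, -0.5]
width: 0.0439
```

```bash
python3 snap.py wrist w3;python3 snap.py scene s3;python3 -c "
from h import *
f=cv2.imread('pics/s3.png');cv2.imwrite('pics/s3z.png',cv2.resize(f[200:320,265:425],None,fx=4.5,fy=4.5,interpolation=2))
plan((.5403,-.0714,.0345),-9.8)
"
```

```text
5.8667 [ 0.54143208 -0.07130936  0.05499032] [-2.93330674  1.56941023  0.03661997] [-0.01322965 -0.17837037 -0.54743066] 0.04394816061096775
5.9167 [ 0.54155907 -0.07126625  0.05525899] [-2.85618624  1.56877664  0.11364723] [ 0.30821886  0.44245095 -0.62609059] 0.043806524175203185
tool axes [[0.002, -0.171, -0.985], [0.0, -0.985, 0.171], [-1.0, -0.001, -0.002]] jaw 170.16 q6 -0.4
shift [0.0208 0.0004 0.0013] twist -0.04
```

View pics/w3.png

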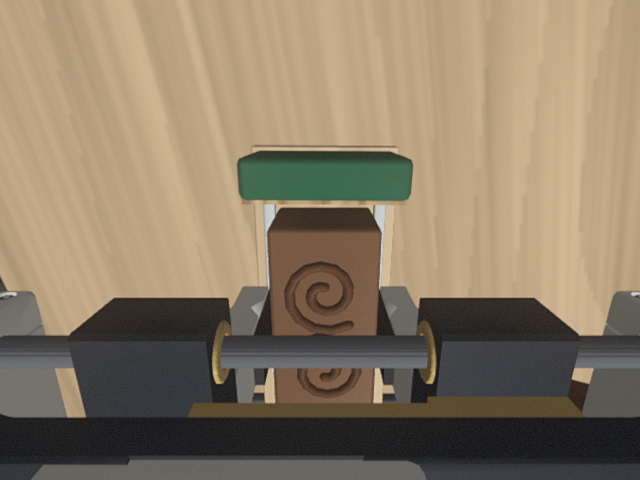

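View pics/s3z.png

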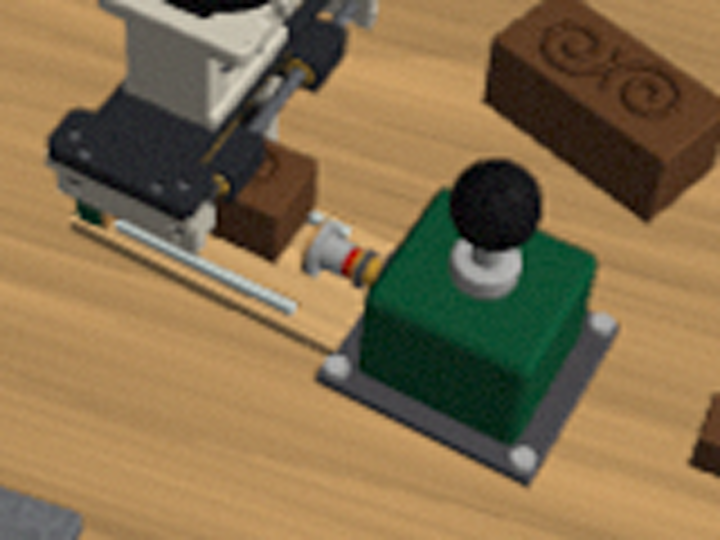

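Emit:
jog_arm:
  motion:
    - {"dx":0.008,"dy":0,"dz":0.001,"twist":0}
    - {"dx":0.014,"dy":0,"dz":0.001,"twist":0}
    - {"dx":0.018,"dy":0,"dz":0.001,"twist":0}
    - {"dx":0.019,"dy":0,"dz":0.001,"twist":0}
    - {"dx":0.019,"dy":0,"dz":0.001,"twist":0}
    - {"dx":0.019,"dy":0,"dz":0.001,"twist":0}

```text
t: 6.42
eef_pos: [0.5397, -0.0713, 0.035]
ee_rot: [0.719, 1.571, -2.595]
force: [0.4, -0.2, -1.9]
width: 0.0442
```

```bash
python3 snap.py wrist w4
```

```text
6.4667 [ 0.53977106 -0.07122808  0.03512526] [ 2.69802977  1.57069798 -0.61564533] [ 0.21666675  0.0425358  -0.78084239] 0.04364521178668197
```

View pics/w4.png

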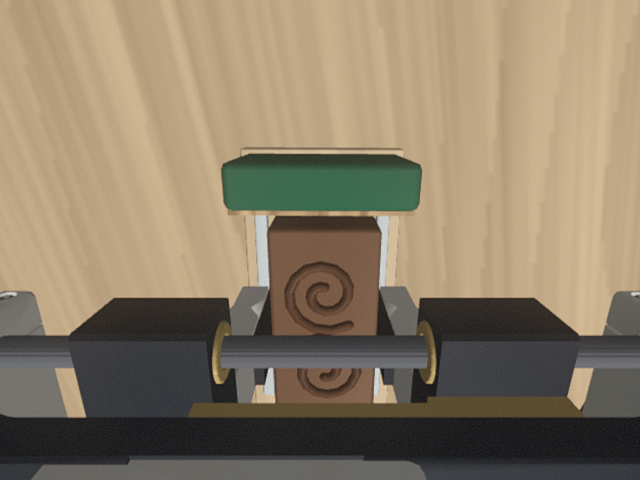

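The block (270–380) lies between the rails (256, 388), with the stop a few mm ahead of it. I'll set it down and let go.

Emit:
jog_arm:
  motion:
    - {"dx":0.001,"dy":0,"dz":0,"twist":0}
    - {"dx":0.001,"dy":0,"dz":0,"twist":0}

```text
t: 6.63
eef_pos: [0.5397, -0.0712, 0.0341]
ee_rot: [-2.616, 1.571, 0.354]
force: [-0.2, -1.5, -1.6]
width: 0.0441
```

Emit:
jog_arm:
  motion:
    - {"dx":0,"dy":0,"dz":0,"twist":0}
    - {"dx":0,"dy":0,"dz":0,"twist":0}
    - {"dx":0,"dy":0,"dz":0,"twist":0}
    - {"dx":0,"dy":0,"dz":0,"twist":0}
    - {"dx":-0.03,"dy":0,"dz":0,"twist":0}
    - {"dx":-0.07,"dy":0,"dz":0,"twist":0}
    - {"dx":-0.11,"dy":0,"dz":0,"twist":0}
    - {"dx":-0.15,"dy":0,"dz":0,"twist":0}
    - {"dx":-0.18,"dy":0,"dz":0,"twist":0}
    - {"dx":-0.18,"dy":0,"dz":0,"twist":0}
  gripper: 0.07

```text
t: 7.47
eef_pos: [0.5431, -0.0713, 0.2216]
ee_rot: [-2.935, 1.559, 0.036]
force: [1.1, -0.0, 0.7]
width: 0.0698
```

```bash
python3 snap.py wrist w5;python3 snap.py scene s5;python3 -c "
from h import *
f=cv2.imread('pics/s5.png');cv2.imwrite('pics/s5z.png',cv2.resize(f[200:320,265:425],None,fx=4.5,fy=4.5,interpolation=2))
f=cv2.imread('pics/w5.png');cv2.imwrite('pics/w5z.png',cv2.resize(f[125:285,230:420],None,fx=3.7,fy=3.7,interpolation=2))
"
```

```text
7.5167 [ 0.54162837 -0.07105056  0.21827002] [-2.83822492  1.56304352  0.13162578] [-0.19973787  0.51676914 -0.29340923] 0.06983078979466116
7.5667 [ 0.54025236 -0.07104627  0.21579568] [-2.71781434  1.56706723  0.25161551] [-0.95307461  0.34572571 -1.35092147] 0.07014546554392327
```

View pics/w5z.png

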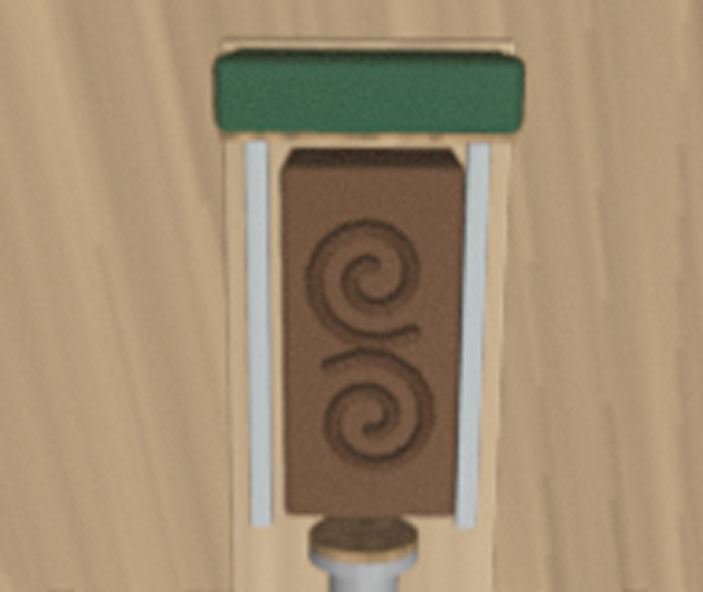

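View pics/s5z.png

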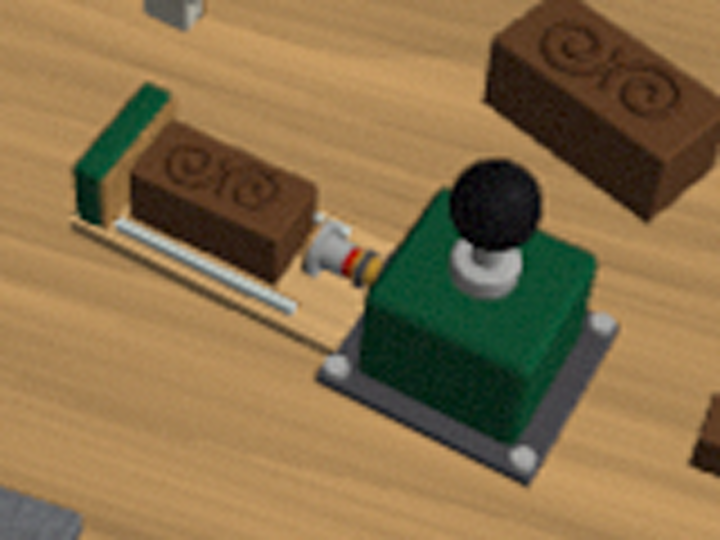

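The block lies square in the bed with the gripper clear, its end just short of the stop. The pad is close behind it (zoom, about (363,545)). Now for the remaining travel and the ball position.

```bash
python3 - <<'E'
from h import *
a=np.load("pics/w5.npy");m=dict(eye=a[0],attitude=a[1],camera_matrix=a[2:])
W=lambda l:[np.array(p)/3.7+[230-.36,125-.36] for p in l]
s=cast(m,W([(217,138),(521,138)]),.054).mean(0);print('stop',s)
bt=cast(m,W([(283,168),(463,168)]),.05);bn=cast(m,W([(288,515),(456,515)]),.05)
print('blk top far',bt.mean(0),'near',bn.mean(0),np.linalg.norm(bt.mean(0)-bn.mean(0)))
u=bt.mean(0)-bn.mean(0);print('axis',np.degrees(np.arctan2(u[1],u[0])))
d=np.array([np.cos(np.radians(-99.9)),np.sin(np.radians(-99.9)),0])
print('pad', (cast(m,W([(363,563)]),.045)-s)@d,(cast(m,W([(310,545),(417,545)]),.03)-s)@d)
print('gap stop',(s-bt.mean(0))@d, 'len',(bt-bn)@d)
mt={};from station import arm
print(arm.get_state()['t'],arm.get_state()['eef_pos']);plan((.567,.0740,.2),-9.8)
E
```

```text
stop [ 0.53082811 -0.12240445  0.054     ]
blk top far [ 0.53107484 -0.11505369  0.05      ] near [ 0.54571262 -0.02924547  0.05      ] 0.08704777396134505
axis -99.68073707907952
pad [-0.10974236] [-0.11106276 -0.110897  ]
gap stop 0.007283721762329608 len [0.08711255 0.08698173]
7.5667 [ 0.54025236 -0.07104627  0.21579568]
tool axes [[0.004, -0.171, -0.985], [0.001, -0.985, 0.171], [-1.0, -0.002, -0.003]] jaw 170.14 q6 -0.401
shift [ 0.016  -0.1475 -0.0014] twist -0.06
```

Emit:
jog_arm:
  motion:
    - {"dx":0,"dy":-0.03,"dz":0,"twist":0}
    - {"dx":0,"dy":-0.07,"dz":0,"twist":0}
    - {"dx":0,"dy":-0.11,"dz":-0.001,"twist":0}
    - {"dx":0,"dy":-0.135,"dz":-0.001,"twist":0}
    - {"dx":0,"dy":-0.1475,"dz":-0.001,"twist":0}
    - {"dx":0,"dy":-0.1475,"dz":-0.001,"twist":0}
    - {"dx":0,"dy":-0.1475,"dz":-0.001,"twist":0}
    - {"dx":0,"dy":-0.1475,"dz":-0.001,"twist":0}
  gripper: 0.0876

```text
t: 8.23
eef_pos: [0.5653, 0.0731, 0.2133]
ee_rot: [0.59, 1.569, -2.724]
force: [-0.5, 0.1, -0.4]
width: 0.0875
```

```bash
python3 snap.py wrist w6
```

```text
8.2833 [0.56539945 0.07282112 0.21353807] [ 0.60784594  1.56959565 -2.70677765] [ 0.36225411 -0.74435448 -0.05797024] 0.0876752708149807
```

View pics/w6.png

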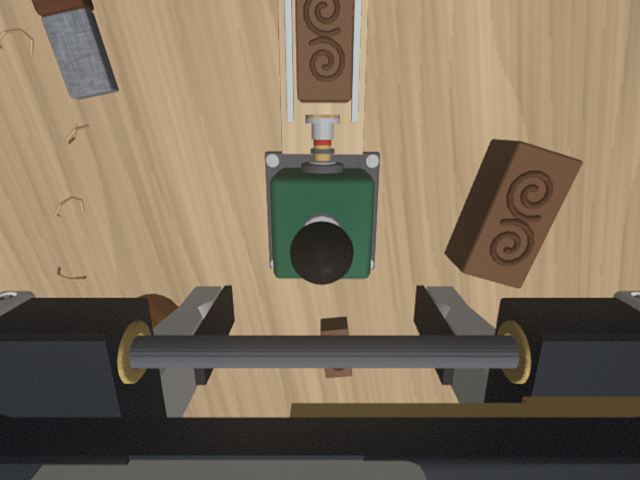

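The wrist view shows the ball at about (322,252), the red band on the stem at (322,142) and the block end at row 100, with a gap to the pad (row 117).

```bash
python3 - <<'E'
from h import *
f=cv2.imread("pics/w6.png");a=np.load("pics/w6.npy");m=dict(eye=a[0],attitude=a[1],camera_matrix=a[2:])
k=((f.max(2)<60)).astype(np.uint8);k[:, :280]=0;k[:,365:]=0;k[:205]=0;k[292:]=0
k=cv2.morphologyEx(k,cv2.MORPH_OPEN,np.ones((7,7)))
n,l,st,ce=cv2.connectedComponentsWithStats(k);i=1+np.argmax(st[1:,4]);print(st[i],ce[i])
cs,_=cv2.findContours((l==i).astype(np.uint8),0,1);e=cv2.fitEllipse(cs[0]);print(e)
p=cast(m,e[0],.125);print('ball',p)
tcp=cast(m,(323,270),.125)
# plates & head symmetric line
print(cast(m,[(272,160),(372,160),(272,265),(372,265)],.008))
print(cast(m,[(272,178),(373,178)],.072).mean(0))
plan(p[0]*[1,1,0]+[0,0,.2],-9.8)
cv2.imwrite("pics/w6z.png",cv2.resize(f[90:300,250:400],None,fx=2.8,fy=2.8,interpolation=2))
E
```

```text
[ 290  222   63   62 3055] [321.20229133 252.2396072 ]
((321.24932861328125, 252.39706420898438), (61.03264236450195, 62.43767547607422), 88.21708679199219)
ball [[0.56648356 0.07313994 0.125     ]]
[[0.60412218 0.01425663 0.008     ]
 [0.51057749 0.03062909 0.008     ]
 [0.62707614 0.11878546 0.008     ]
 [0.52475972 0.13674353 0.008     ]]
[0.55819773 0.03056024 0.072     ]
tool axes [[-0.001, -0.172, -0.985], [-0.001, -0.985, 0.172], [-1.0, 0.001, 0.001]] jaw 170.09 q6 -0.644
shift [ 0.0135 -0.0005 -0.001 ] twist -0.11
```

View pics/w6z.png

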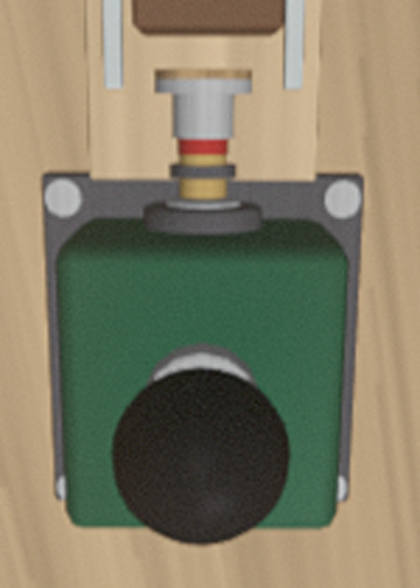

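Emit:
jog_arm:
  motion:
    - {"dx":0,"dy":0,"dz":0,"twist":-7}
    - {"dx":0,"dy":0,"dz":0,"twist":-14}
    - {"dx":0,"dy":0,"dz":0,"twist":-21}
    - {"dx":0,"dy":0,"dz":0,"twist":-28}
    - {"dx":0,"dy":0,"dz":0,"twist":-35}
    - {"dx":0,"dy":0,"dz":0,"twist":-42}
    - {"dx":0,"dy":0,"dz":0,"twist":-49}
    - {"dx":0,"dy":0,"dz":0,"twist":-56}
    - {"dx":0,"dy":0,"dz":0,"twist":-63}
    - {"dx":0,"dy":0,"dz":0,"twist":-70}
    - {"dx":0,"dy":0,"dz":0,"twist":-77}
    - {"dx":0,"dy":0,"dz":0,"twist":-84}
    - {"dx":0,"dy":0,"dz":0,"twist":-91}
    - {"dx":0,"dy":0,"dz":0,"twist":-98}
    - {"dx":0,"dy":0,"dz":0,"twist":-105}
    - {"dx":0,"dy":0,"dz":0,"twist":-112}
    - {"dx":0,"dy":0,"dz":0,"twist":-119}
    - {"dx":0,"dy":0,"dz":0,"twist":-126}
    - {"dx":0,"dy":0,"dz":0,"twist":-133}
    - {"dx":0,"dy":0,"dz":0,"twist":-140}

```text
t: 9.95
eef_pos: [0.5656, 0.0725, 0.2141]
ee_rot: [-1.869, 1.571, -2.735]
force: [-0.3, 0.1, 0.5]
width: 0.0879
```

Emit:
jog_arm:
  motion:
    - {"dx":0,"dy":0,"dz":0,"twist":-7}
    - {"dx":0,"dy":0,"dz":0,"twist":-14}
    - {"dx":0,"dy":0,"dz":0,"twist":-21}
    - {"dx":0,"dy":0,"dz":0,"twist":-28}
    - {"dx":0,"dy":0,"dz":0,"twist":-35}
    - {"dx":0,"dy":0,"dz":0,"twist":-35}
    - {"dx":0,"dy":0,"dz":0,"twist":-35}
    - {"dx":0,"dy":0,"dz":0,"twist":-35}

```text
t: 10.62
eef_pos: [0.5658, 0.0732, 0.2141]
ee_rot: [0.752, 1.571, 0.488]
force: [-0.5, 0.1, 0.8]
width: 0.0874
```

```bash
python3 - <<'E'
from h import *
plan((.5666,.0738,.117),-4.8)
E
python3 snap.py wrist w7; python3 - <<'E'
from h import *
f=cv2.imread("pics/w7.png");a=np.load("pics/w7.npy");m=dict(eye=a[0],attitude=a[1],camera_matrix=a[2:])
k=((f.max(2)<60)).astype(np.uint8);k[:, :270]=0;k[:,375:]=0;k[:195]=0;k[295:]=0
k=cv2.morphologyEx(k,cv2.MORPH_OPEN,np.ones((7,7)))
n,l,st,ce=cv2.connectedComponentsWithStats(k);i=1+np.argmax(st[1:,4]);print(st[i],ce[i])
cs,_=cv2.findContours((l==i).astype(np.uint8),0,1);e=cv2.fitEllipse(cs[0]);print(e)
print('ball',cast(m,e[0],.125))
E
```

```text
tool axes [[0.0, 0.261, 0.965], [0.0, 0.965, -0.261], [-1.0, 0.0, 0.0]] jaw -15.15 q6 2.406
shift [0.0971 0.0008 0.0006] twist -10.35
10.6667 [0.56584719 0.07337869 0.21410682] [0.43140244 1.57071776 0.16791632] [-0.24835976  0.00500636 -0.99131998] 0.08721029506834403
[ 294  218   63   62 3104] [325.01320876 248.55927835]
((325.00335693359375, 248.5364227294922), (61.41259765625, 62.76230239868164), 89.0020523071289)
ball [[0.56653882 0.07404482 0.125     ]]
```

View pics/w7.png

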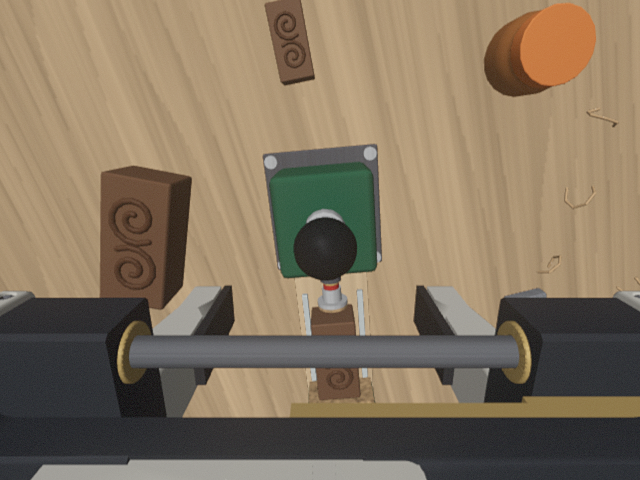

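Opposite views agree: the ball is at (0.5665, 0.0736). I'll descend and grip.

Emit:
jog_arm:
  motion:
    - {"dx":0.02,"dy":0.0005,"dz":0.0006,"twist":0}
    - {"dx":0.05,"dy":0.0005,"dz":0.0006,"twist":0}
    - {"dx":0.08,"dy":0.0005,"dz":0.0006,"twist":0}
    - {"dx":0.092,"dy":0.0005,"dz":0.0006,"twist":0}
    - {"dx":0.097,"dy":0.0005,"dz":0.0006,"twist":0}
    - {"dx":0.097,"dy":0.0005,"dz":0.0006,"twist":0}
    - {"dx":0.097,"dy":0.0005,"dz":0.0006,"twist":0}
    - {"dx":0.097,"dy":0.0005,"dz":0.0006,"twist":0}

```text
t: 11.33
eef_pos: [0.5675, 0.0746, 0.1184]
ee_rot: [0.583, 1.569, 0.323]
force: [0.3, 0.3, 0.5]
width: 0.088
```

```bash
python3 - <<'E'
from h import *
from station import arm
s=arm.get_state();print(s['eef_pos'],s['force'],s['moment'])
E
```

```text
[0.56754262 0.07455783 0.11842347] [0.30625251 0.28956892 0.45463008] [-0.04858573 -0.1221639  -0.01163671]
```

Emit:
jog_arm:
  motion:
    - {"dx":0,"dy":0,"dz":0,"twist":0}
    - {"dx":0,"dy":0,"dz":0,"twist":0}
    - {"dx":0,"dy":0,"dz":0,"twist":0}
    - {"dx":0,"dy":0,"dz":0,"twist":0}
    - {"dx":0,"dy":0,"dz":0,"twist":0}
    - {"dx":0,"dy":0,"dz":0,"twist":0}
  gripper: 0.03
  newtons: 55

```text
t: 11.83
eef_pos: [0.5666, 0.0742, 0.1172]
ee_rot: [0.772, 1.571, 0.513]
force: [-1.4, -0.2, 0.2]
width: 0.0531
```

```bash
cat > st.py <<'E'
from h import *
from station import arm
s=arm.get_state();T=rot(s['ee_rot']);c=np.degrees(np.arctan2(T[1,2],T[0,2]))
print('t',s['t'],'p',s['eef_pos'].round(4),'jaw',c.round(2),'F',s['force'].round(1),'M',s['moment'].round(3),'w',round(s['width'],4),'q6',s['q'][5].round(3),'tau6',s['joint_efforts'][5].round(3))
E
python3 st.py
```

```text
t 11.8333 p [0.5666 0.0742 0.1172] jaw -14.87 F [-1.4 -0.2  0.2] M [-0.041 -0.091 -0.048] w 0.0531 q6 2.41 tau6 -0.001
```

Emit:
jog_arm:
  motion:
    - {"dx":0,"dy":0,"dz":0,"twist":0}
    - {"dx":0,"dy":0,"dz":0,"twist":0}
    - {"dx":0,"dy":0,"dz":0,"twist":0}
    - {"dx":0,"dy":0,"dz":0,"twist":0}

```text
t: 12.17
eef_pos: [0.567, 0.0742, 0.1171]
ee_rot: [0.121, 1.57, -0.139]
force: [2.6, -1.9, -2.0]
width: 0.0425
```

```bash
python3 st.py
```

```text
t 12.1667 p [0.567  0.0742 0.1171] jaw -14.86 F [ 2.6 -1.9 -2. ] M [-0.612 -1.092  0.027] w 0.0425 q6 2.41 tau6 0.022
```

Emit:
jog_arm:
  motion:
    - {"dx":0,"dy":0,"dz":0,"twist":0}
    - {"dx":0,"dy":0,"dz":0,"twist":0}

```text
t: 12.33
eef_pos: [0.567, 0.0742, 0.1171]
ee_rot: [0.167, 1.57, -0.092]
force: [4.5, -1.1, -2.2]
width: 0.0425
```

```bash
python3 st.py; python3 snap.py scene s8; python3 -c "
from h import *
f=cv2.imread('pics/s8.png');cv2.imwrite('pics/s8z.png',cv2.resize(f[170:320,265:425],None,fx=4,fy=4,interpolation=2))"
```

```text
t 12.3333 p [0.567  0.0742 0.1171] jaw -14.86 F [ 4.5 -1.1 -2.2] M [-0.849 -1.466  0.03 ] w 0.0425 q6 2.41 tau6 0.027
12.3833 [0.56696934 0.07417018 0.11710864] [ 0.16349623  1.5702215  -0.09591216] [ 4.73859726 -3.07277367 -1.58002817] 0.042121262359241025
```

View pics/s8z.png

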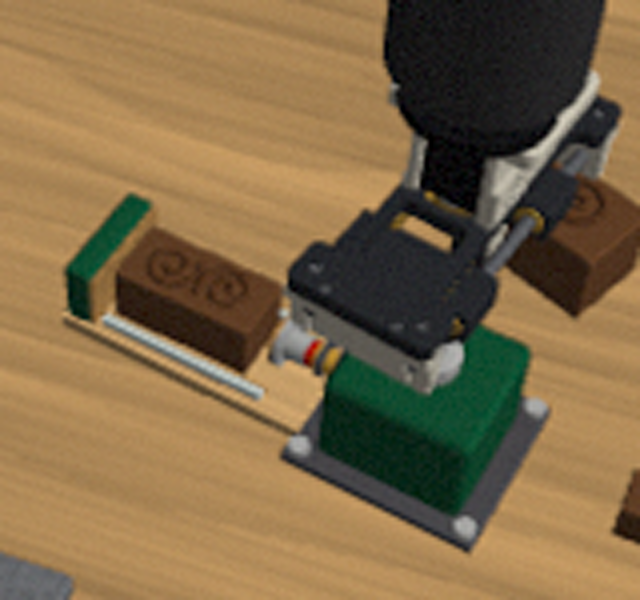

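Emit:
jog_arm:
  motion:
    - {"dx":0,"dy":0,"dz":0,"twist":5}
    - {"dx":0,"dy":0,"dz":0,"twist":10}
    - {"dx":0,"dy":0,"dz":0,"twist":15}
    - {"dx":0,"dy":0,"dz":0,"twist":20}
    - {"dx":0,"dy":0,"dz":0,"twist":25}
    - {"dx":0,"dy":0,"dz":0,"twist":30}
    - {"dx":0,"dy":0,"dz":0,"twist":35}
    - {"dx":0,"dy":0,"dz":0,"twist":40}
    - {"dx":0,"dy":0,"dz":0,"twist":45}
    - {"dx":0,"dy":0,"dz":0,"twist":50}
    - {"dx":0,"dy":0,"dz":0,"twist":55}
    - {"dx":0,"dy":0,"dz":0,"twist":60}

```text
t: 13.38
eef_pos: [0.5669, 0.0742, 0.1171]
ee_rot: [1.122, 1.57, -0.189]
force: [4.0, -2.7, -2.7]
width: 0.0421
```

```bash
python3 st.py; python3 snap.py scene s9; python3 -c "
from h import *
f=cv2.imread('pics/s9.png');cv2.imwrite('pics/s9z.png',cv2.resize(f[170:320,265:425],None,fx=4,fy=4,interpolation=2))"
```

```text
t 13.3833 p [0.5669 0.0742 0.1171] jaw -75.08 F [ 4.  -2.7 -2.7] M [-0.792 -1.406  0.182] w 0.0421 q6 1.358 tau6 1.468
13.4333 [0.56691176 0.07418619 0.11711946] [ 1.19875256  1.57025464 -0.11799373] [ 4.90534871 -1.80917201 -1.41731578] 0.04208586399242646
```

View pics/s9z.png

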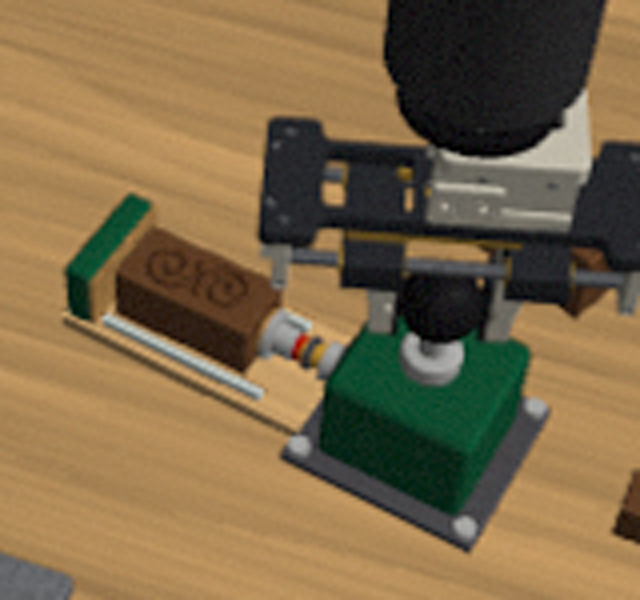

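The pad has advanced about 8 mm and the ball follows. Continuing.

Emit:
jog_arm:
  motion:
    - {"dx":0,"dy":0,"dz":0,"twist":5}
    - {"dx":0,"dy":0,"dz":0,"twist":10}
    - {"dx":0,"dy":0,"dz":0,"twist":15}
    - {"dx":0,"dy":0,"dz":0,"twist":20}
    - {"dx":0,"dy":0,"dz":0,"twist":25}
    - {"dx":0,"dy":0,"dz":0,"twist":30}
    - {"dx":0,"dy":0,"dz":0,"twist":35}
    - {"dx":0,"dy":0,"dz":0,"twist":40}
    - {"dx":0,"dy":0,"dz":0,"twist":45}
    - {"dx":0,"dy":0,"dz":0,"twist":50}

```text
t: 14.27
eef_pos: [0.5669, 0.0743, 0.1171]
ee_rot: [2.194, 1.57, 0.013]
force: [3.8, -2.3, -2.3]
width: 0.0419
```

```bash
python3 st.py; python3 snap.py scene s10; python3 snap.py wrist w10; python3 -c "
from h import *
f=cv2.imread('pics/s10.png');cv2.imwrite('pics/s10z.png',cv2.resize(f[210:290,265:365],None,fx=6,fy=6,interpolation=2))"
```

```text
t 14.2667 p [0.5669 0.0743 0.1171] jaw -124.95 F [ 3.8 -2.3 -2.3] M [-0.719 -1.534  0.238] w 0.0419 q6 0.488 tau6 1.462
14.3167 [0.56693838 0.07422883 0.11716436] [2.27364769 1.57014491 0.08631473] [ 4.23101493 -2.04244915 -2.33837161] 0.0424970029106651
14.3667 [0.56688772 0.07425345 0.11712122] [2.4211995  1.57022495 0.24198084] [ 4.52867223 -2.79311235 -3.06057117] 0.041728540696146524
```

View pics/s10z.png

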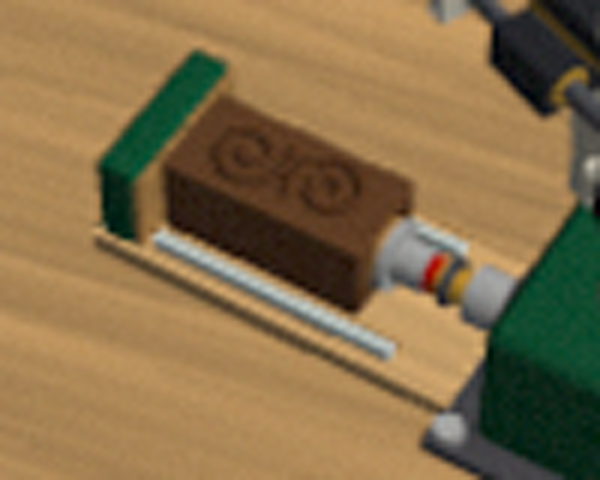

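View pics/w10.png

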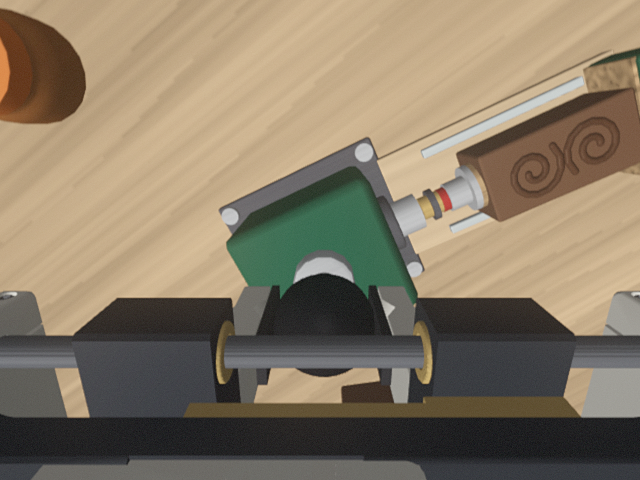

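The wrist view shows the pad at the block's end (480,185), and the red band (445,198) still fully exposed. Smaller steps from here.

Emit:
jog_arm:
  motion:
    - {"dx":0,"dy":0,"dz":0,"twist":4}
    - {"dx":0,"dy":0,"dz":0,"twist":8}
    - {"dx":0,"dy":0,"dz":0,"twist":12}
    - {"dx":0,"dy":0,"dz":0,"twist":16}
    - {"dx":0,"dy":0,"dz":0,"twist":20}
    - {"dx":0,"dy":0,"dz":0,"twist":24}
    - {"dx":0,"dy":0,"dz":0,"twist":24}

```text
t: 14.95
eef_pos: [0.5669, 0.0743, 0.1171]
ee_rot: [2.728, 1.57, 0.13]
force: [4.6, -2.2, -2.3]
width: 0.0419
```

```bash
cat > look.py <<'E'
import sys
from h import *
from station import arm
o=sys.argv[1]
s=arm.get_state();T=rot(s['ee_rot']);print('t',s['t'],'jaw',np.degrees(np.arctan2(T[1,2],T[0,2])).round(2),'M',s['moment'].round(3),'p',s['eef_pos'].round(4))
m=arm.camera_model('wrist');f=cv2.cvtColor(arm.grab_frame('wrist'),cv2.COLOR_RGB2BGR);cv2.imwrite(f'pics/{o}.png',f)
np.save(f"pics/{o}.npy",np.array([m['eye'],m['attitude'],*m['camera_matrix']]))
h=cv2.cvtColor(f,cv2.COLOR_BGR2HSV)
k=(((h[...,0]<6)|(h[...,0]>172))&(h[...,1]>130)&(h[...,2]>70)).astype(np.uint8)
k[290:]=0
n,l,st,ce=cv2.connectedComponentsWithStats(k)
if n>1:
    i=1+np.argmax(st[1:,4]);print('red',st[i],ce[i])
    # length along the clamp axis, at the band's height
    ys,xs=np.where(l==i);P=cast(m,np.c_[xs,ys],.04)
    d=np.array([np.cos(np.radians(-99.8)),np.sin(np.radians(-99.8)),0]);u=P@d;v=P@np.array([-d[1],d[0],0])
    print('extent along',(u.max()-u.min())*1e3,'across',(v.max()-v.min())*1e3,'area mm2',st[i,4])
    pxa=np.linalg.norm(cast(m,ce[i],.04)-cast(m,ce[i]+[1,0],.04))*1e3
    print('area mm2 ~',st[i,4]*pxa**2)
    x,y=ce[i].astype(int);c=f[max(0,y-45):y+45,max(0,x-60):x+60]
    cv2.imwrite(f'pics/{o}z.png',cv2.resize(c,None,fx=6,fy=6,interpolation=2))
E
python3 look.py w11
```

```text
t 14.95 jaw -148.82 M [-0.81  -1.755 -0.089] p [0.5669 0.0743 0.1171]
red [408 145  18  17  51] [416.84313725 152.49019608]
extent along 1.5086707249849645 across 13.945208963194178 area mm2 51
area mm2 ~ 18.301271169432244
```

View pics/w11.png

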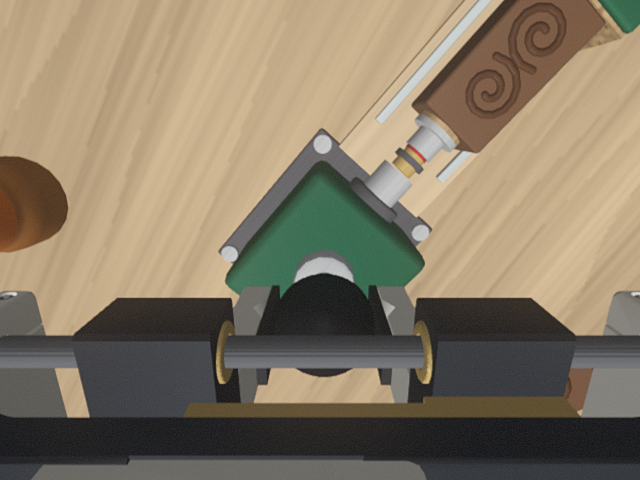

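View pics/w11z.png

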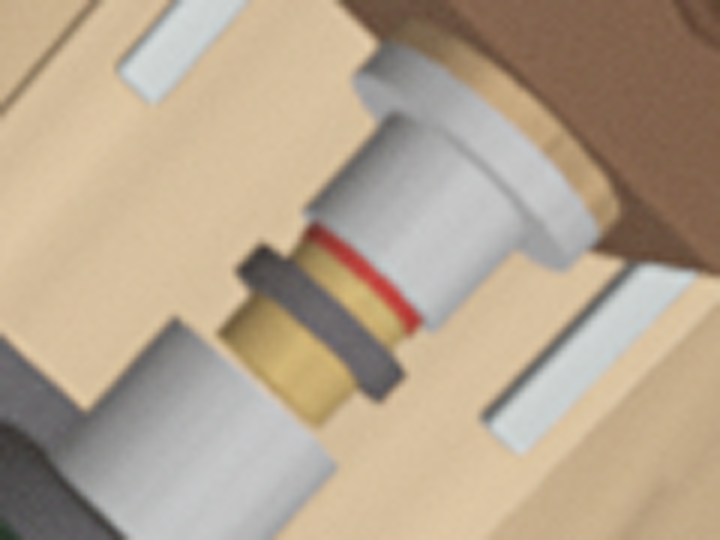

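```bash
python3 - <<'E'
from h import *
# profile of redness along the clamp axis through the stem, fixed width strip
for n,c in(("w6",None),("w10",None),("w11",None)):
    f=cv2.imread(f"pics/{n}.png").astype(np.float32);a=np.load(f"pics/{n}.npy");m=dict(eye=a[0],attitude=a[1],camera_matrix=a[2:])
    h=cv2.cvtColor(f.astype(np.uint8),cv2.COLOR_BGR2HSV)
    k=(((h[...,0]<6)|(h[...,0]>172))&(h[...,1]>130)&(h[...,2]>70)).astype(np.uint8);k[230:]=0
    nn,l,st,ce=cv2.connectedComponentsWithStats(k);i=1+np.argmax(st[1:,4]);print(n,st[i],ce[i])
    C=cast(m,ce[i],.045)[0]
    d=np.array([np.cos(np.radians(-99.8)),np.sin(np.radians(-99.8)),0]);v=np.array([-d[1],d[0],0])
    us=np.arange(-.015,.0151,.00025);vs=np.arange(-.004,.0041,.0005)
    P=C+us[:,None,None]*d+vs[None,:,None]*v
    uv=proj(m,P.reshape(-1,3)).astype(np.float32).reshape(len(us),len(vs),2)
    s=cv2.remap(f,uv[...,0],uv[...,1],cv2.INTER_LINEAR).mean(1)
    red=s[:,2]-1.0*s[:,1]
    print('redness max',red.max(),'integral mm',(red-np.median(red)).clip(0).sum()*.25/ (red.max()-np.median(red)))
    for j in range(0,len(us),3): print(round(us[j]*1e3,2),s[j].round(0)[::-1].tolist(),end=' ')
    print()
E
```

```text
w6 [314 140  17   5  84] [322.0952381  141.97619048]
redness max 113.49254 integral mm 5.419648
-15.0 [153.0, 132.0, 93.0] -14.25 [178.0, 152.0, 98.0] -13.5 [184.0, 157.0, 100.0] -12.75 [183.0, 156.0, 100.0] -12.0 [182.0, 155.0, 99.0] -11.25 [183.0, 156.0, 99.0] -10.5 [181.0, 154.0, 99.0] -9.75 [161.0, 138.0, 97.0] -9.0 [117.0, 106.0, 93.0] -8.25 [94.0, 91.0, 93.0] -7.5 [92.0, 90.0, 94.0] -6.75 [93.0, 91.0, 94.0] -6.0 [113.0, 103.0, 91.0] -5.25 [149.0, 128.0, 92.0] -4.5 [177.0, 151.0, 97.0] -3.75 [184.0, 160.0, 102.0] -3.0 [181.0, 150.0, 96.0] -2.25 [176.0, 115.0, 77.0] -1.5 [172.0, 66.0, 57.0] -0.75 [172.0, 60.0, 56.0] 0.0 [172.0, 62.0, 56.0] 0.75 [172.0, 58.0, 52.0] 1.5 [172.0, 70.0, 66.0] 2.25 [174.0, 135.0, 134.0] 3.0 [176.0, 173.0, 173.0] 3.75 [176.0, 179.0, 180.0] 4.5 [176.0, 177.0, 177.0] 5.25 [177.0, 177.0, 177.0] 6.0 [177.0, 177.0, 177.0] 6.75 [176.0, 177.0, 177.0] 7.5 [176.0, 177.0, 177.0] 8.25 [176.0, 176.0, 177.0] 9.0 [176.0, 176.0, 176.0] 9.75 [177.0, 177.0, 177.0] 10.5 [176.0, 176.0, 177.0] 11.25 [176.0, 177.0, 177.0] 12.0 [177.0, 177.0, 177.0] 12.75 [177.0, 177.0, 177.
[... 1803 characters left out ...]
0] -3.75 [139.0, 125.0, 106.0] -3.0 [193.0, 166.0, 111.0] -2.25 [197.0, 171.0, 113.0] -1.5 [195.0, 169.0, 111.0] -0.75 [189.0, 120.0, 85.0] 0.0 [185.0, 70.0, 62.0] 0.75 [182.0, 106.0, 103.0] 1.5 [184.0, 181.0, 181.0] 2.25 [189.0, 191.0, 190.0] 3.0 [188.0, 189.0, 189.0] 3.75 [189.0, 189.0, 189.0] 4.5 [189.0, 189.0, 189.0] 5.25 [188.0, 188.0, 188.0] 6.0 [189.0, 189.0, 189.0] 6.75 [188.0, 188.0, 188.0] 7.5 [189.0, 189.0, 189.0] 8.25 [188.0, 188.0, 188.0] 9.0 [188.0, 189.0, 189.0] 9.75 [188.0, 188.0, 188.0] 10.5 [188.0, 188.0, 189.0] 11.25 [188.0, 188.0, 188.0] 12.0 [188.0, 189.0, 189.0] 12.75 [188.0, 189.0, 189.0] 13.5 [186.0, 187.0, 186.0] 14.25 [168.0, 168.0, 168.0] 15.0 [181.0, 181.0, 181.0]
```

```bash
python3 -c "
from h import *
f=cv2.imread('pics/w10.png');cv2.imwrite('pics/w10z.png',cv2.resize(f[150:240,385:505],None,fx=6,fy=6,interpolation=2))"
```

```text
(no output)
```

View pics/w10z.png

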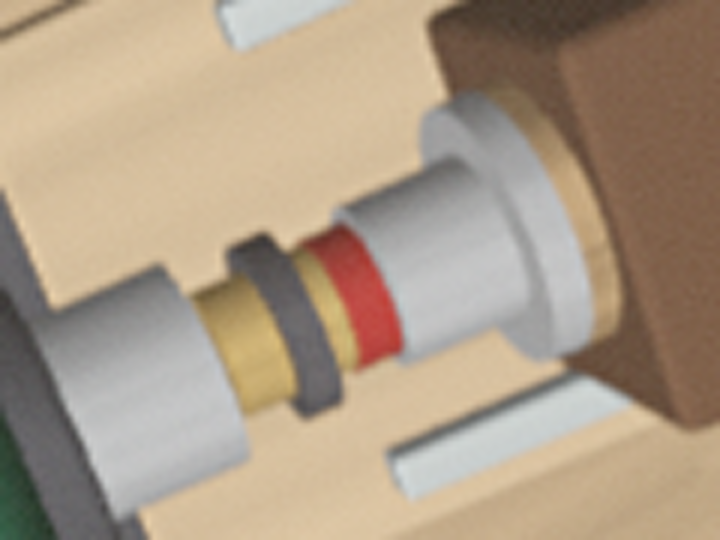

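The band is now mostly covered: about 1.8 of 5 mm still shows, so roughly 12.5 N, already in the window. About 5° more should give around 15 N.

Emit:
jog_arm:
  motion:
    - {"dx":0,"dy":0,"dz":0,"twist":1.5}
    - {"dx":0,"dy":0,"dz":0,"twist":3}
    - {"dx":0,"dy":0,"dz":0,"twist":4.5}
    - {"dx":0,"dy":0,"dz":0,"twist":4.5}
    - {"dx":0,"dy":0,"dz":0,"twist":4.5}

```text
t: 15.42
eef_pos: [0.5669, 0.0743, 0.1171]
ee_rot: [2.765, 1.57, 0.092]
force: [5.5, -2.2, -3.1]
width: 0.0423
```

```bash
python3 look.py w12; cat > prof.py <<'E'
import sys
from h import *
for n in sys.argv[1:]:
    f=cv2.imread(f"pics/{n}.png").astype(np.float32);a=np.load(f"pics/{n}.npy");m=dict(eye=a[0],attitude=a[1],camera_matrix=a[2:])
    h=cv2.cvtColor(f.astype(np.uint8),cv2.COLOR_BGR2HSV)
    k=(((h[...,0]<6)|(h[...,0]>172))&(h[...,1]>110)&(h[...,2]>70)).astype(np.uint8);k[230:]=0
    nn,l,st,ce=cv2.connectedComponentsWithStats(k);i=1+np.argmax(st[1:,4])
    C=cast(m,ce[i],.037)[0]
    d=np.array([np.cos(np.radians(-99.8)),np.sin(np.radians(-99.8)),0]);v=np.array([-d[1],d[0],0])
    us=np.arange(-.012,.0121,.0001);vs=np.arange(-.003,.0031,.0005)
    P=C+us[:,None,None]*d+vs[None,:,None]*v
    uv=proj(m,P.reshape(-1,3)).astype(np.float32).reshape(len(us),len(vs),2)
    s=cv2.remap(f,uv[...,0],uv[...,1],cv2.INTER_LINEAR)
    red=(s[...,2]-s[...,1]); # per line: red against gold (27) and grey (0)
    c=len(us)//2;r=[]
    g=s[...,1]; # green: gold~160, red~65, grey~180
    for j in range(len(vs)):
        o=g[:,j]<120; 
        b=s[:,j,2]>150; o&=b
        r.append(o.sum()*.1)
    g2=(s[...,2]<130).mean(1)  # dark ring
    print(n,'visible mm',np.round(np.mean(r),2),np.std(r).round(2))
E
python3 prof.py w6 w10 w11 w12
```

```text
t 15.4167 jaw -153.1 M [-0.779 -1.829  0.055] p [0.5669 0.0743 0.1171]
red [400 139  19  15  26] [409.11538462 145.23076923]
extent along 0.9236039128708573 across 13.897639890489089 area mm2 26
area mm2 ~ 9.222129143219044
w6 visible mm 4.5 0.1
w10 visible mm 4.68 0.1
w11 visible mm 1.65 0.13
w12 visible mm 1.14 0.09
```

View pics/w12z.png

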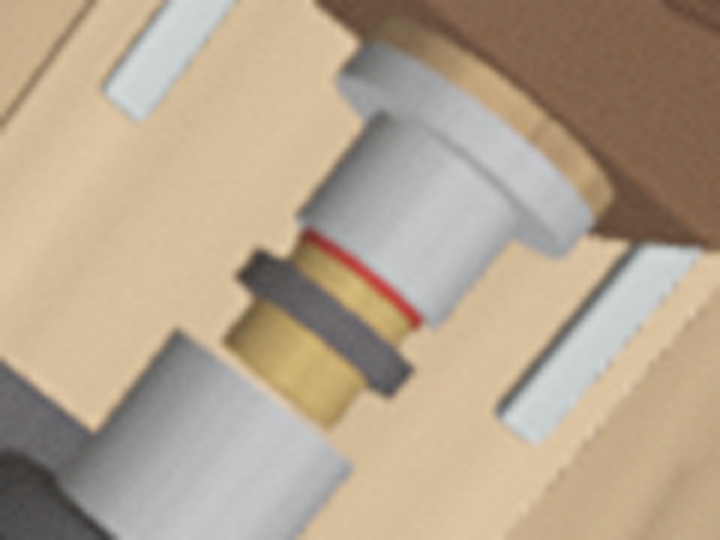

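About 1.2 mm of the band shows, so roughly 15 N. Releasing and lifting away.

Emit:
jog_arm:
  motion:
    - {"dx":0,"dy":0,"dz":0,"twist":0}
    - {"dx":0,"dy":0,"dz":0,"twist":0}
    - {"dx":0,"dy":0,"dz":0,"twist":0}
    - {"dx":0,"dy":0,"dz":0,"twist":0}
    - {"dx":0,"dy":0,"dz":0,"twist":0}
    - {"dx":0,"dy":0,"dz":0,"twist":0}
    - {"dx":0,"dy":0,"dz":0,"twist":0}
  gripper: 0.0876

```text
t: 16.05
eef_pos: [0.5665, 0.0743, 0.117]
ee_rot: [-0.389, 1.571, -3.066]
force: [0.4, -0.2, -0.2]
width: 0.083
```

```bash
python3 look.py w13; python3 prof.py w13; python3 st.py
```

```text
t 16.05 jaw -153.34 M [ 0.094 -0.009  0.011] p [0.5665 0.0743 0.117 ]
red [399 138  19  15  30] [408.46666667 144.96666667]
extent along 0.8943475074127821 across 13.876089637179788 area mm2 30
area mm2 ~ 10.6339955635147
w13 visible mm 1.28 0.12
t 16.1 p [0.5665 0.0742 0.117 ] jaw -153.35 F [-1.3 -0.2 -0.5] M [ 0.004 -0.043 -0.048] w 0.0853 q6 -0.007 tau6 0.008
```

View pics/w13.png

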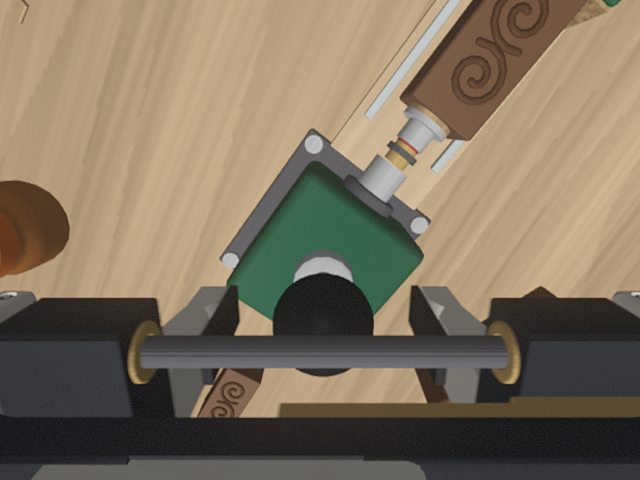

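The fingers are off the ball, and the band (403,148) is unchanged. Lifting clear for a last look.

Emit:
jog_arm:
  motion:
    - {"dx":-0.02,"dy":0,"dz":0,"twist":0}
    - {"dx":-0.05,"dy":0,"dz":0,"twist":0}
    - {"dx":-0.08,"dy":0,"dz":0,"twist":0}
    - {"dx":-0.1,"dy":0,"dz":0,"twist":0}
    - {"dx":-0.11,"dy":0,"dz":0,"twist":0}
    - {"dx":-0.11,"dy":0,"dz":0,"twist":0}
    - {"dx":-0.11,"dy":0,"dz":0,"twist":0}
    - {"dx":-0.11,"dy":0,"dz":0,"twist":0}

```text
t: 16.77
eef_pos: [0.5657, 0.0741, 0.2255]
ee_rot: [-0.252, 1.568, -2.929]
force: [0.5, -1.6, -1.3]
width: 0.0877
```

```bash
python3 look.py w14; python3 prof.py w14; python3 st.py
```

```text
t 16.7667 jaw -153.38 M [ 0.077 -0.035  0.001] p [0.5657 0.0741 0.2255]
red [380 138   4   4   4] [381.5 139.5]
extent along 0.41077498257580114 across 3.741482789061057 area mm2 4
area mm2 ~ 3.1091492824425857
w14 visible mm 1.38 0.1
t 16.8167 p [0.5657 0.074  0.2253] jaw -153.38 F [-0.2  1.1 -1.2] M [ 0.059  0.034 -0.024] w 0.0879 q6 -0.008 tau6 0.001
```

View pics/w14.png

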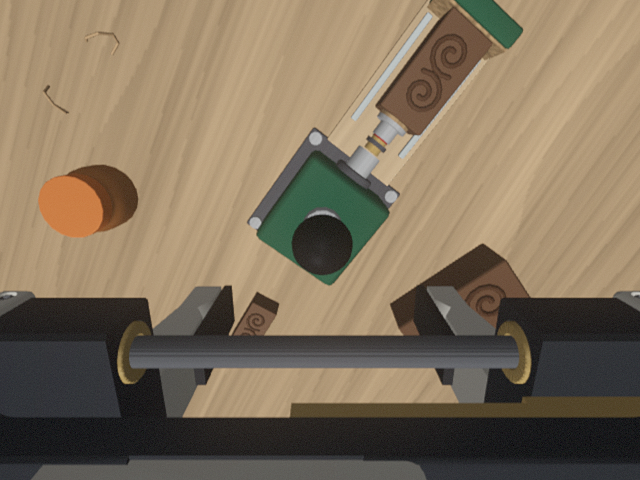

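The block sits against the stop with the band nearly covered. I'll check its squareness numerically before handing in.

```bash
python3 snap.py top t15; python3 -c "
from h import *
f=cv2.imread('pics/t15.png');cv2.imwrite('pics/t15z.png',cv2.resize(f[220:300,220:370],None,fx=5,fy=5,interpolation=2))
f=cv2.imread('pics/w14.png');cv2.imwrite('pics/w14z.png',cv2.resize(f[0:170,330:530],None,fx=3.5,fy=3.5,interpolation=2))"
```

```text
16.8667 [0.56583151 0.07398864 0.22540614] [-0.1197545   1.56803143 -2.79661751] [0.57351808 0.28874071 0.11604742] 0.08738440105041598
```

View pics/w14z.png

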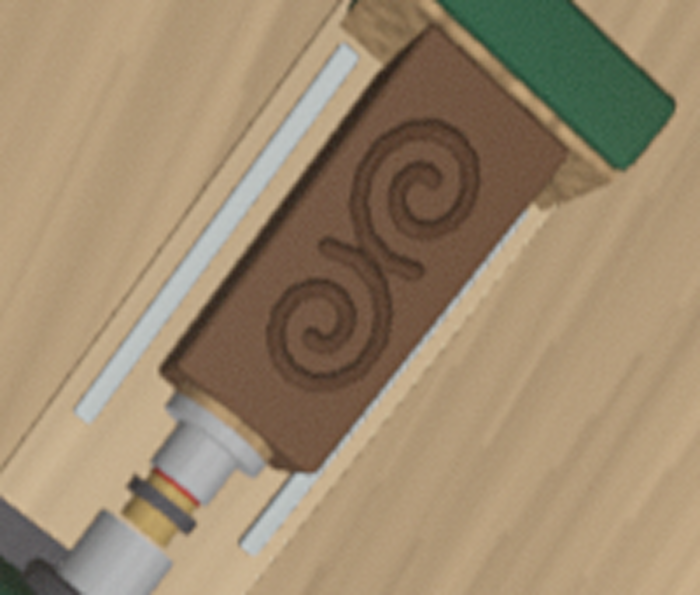

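View pics/t15z.png

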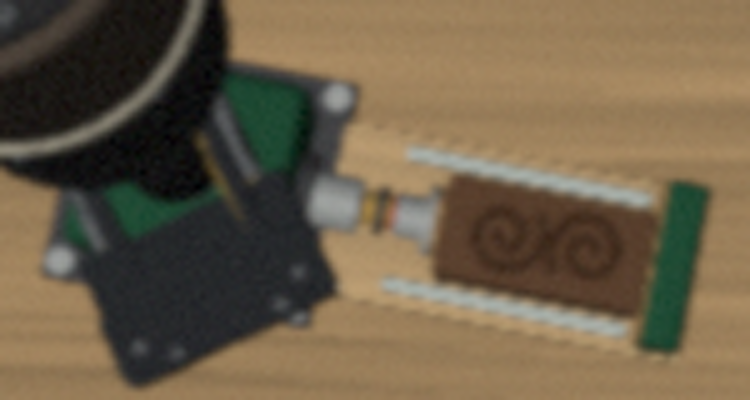

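```bash
python3 - <<'E'
from h import *
a=np.load("pics/w14.npy");m=dict(eye=a[0],attitude=a[1],camera_matrix=a[2:])
W=lambda l:[np.array(p)/3.5+[330-.36,-.36] for p in l]
def an(n,l,z):
    q=cast(m,W(l),z);d=q[1]-q[0];print(n,q[:,:2].round(4).tolist(),np.degrees(np.arctan2(d[1],d[0])).round(2),np.linalg.norm(d).round(4))
an('blk right',[(315,470),(565,153)],.05);an('blk left',[(180,375),(430,27)],.05);an('far end',[(430,27),(565,153)],.05)
an('railL',[(95,420),(355,55)],.016);an('stop cork',[(432,12),(608,172)],.054)
a=np.load("pics/t15.npy");m=dict(eye=a[0],attitude=a[1],camera_matrix=a[2:])
W=lambda l:[np.array(p)/5+[220,220] for p in l]
an('T blk up',[(450,177),(658,212)],.05);an('T blk lo',[(436,280),(640,316)],.05);an('T railU',[(410,153),(650,200)],.016);an('T railL',[(385,287),(625,330)],.016);an('T stop',[(668,185),(640,346)],.054)
E
```

```text
blk right [[0.5254, -0.03], [0.5106, -0.1146]] -99.97 0.0859
blk left [[0.5654, -0.0343], [0.5515, -0.122]] -99.04 0.0888
far end [[0.5515, -0.122], [0.5106, -0.1146]] 169.83 0.0416
railL [[0.5762, -0.018], [0.5593, -0.1216]] -99.28 0.105
stop cork [[0.5533, -0.1231], [0.5009, -0.1144]] 170.58 0.0531
T blk up [[0.5648, -0.0346], [0.5519, -0.1229]] -98.36 0.0893
T blk lo [[0.521, -0.0297], [0.5077, -0.116]] -98.79 0.0873
T railU [[0.5786, -0.0165], [0.5603, -0.1213]] -99.9 0.1064
T railL [[0.52, -0.0071], [0.5036, -0.1113]] -98.94 0.1055
T stop [[0.563, -0.1268], [0.4948, -0.116]] 171.02 0.069
```

```bash
python3 -c "
from station import arm
print(arm.job_done())"
```

```text
the job is handed in; nothing more can be done
None
```

I laid the middle-sized walnut block in the clamp bed and let go. I then gripped the ball knob and turned it about 138° clockwise in one grip, released it, raised the gripper about 11 cm above its position on the ball, and handed the job in at about 16.9 s. No verdict is reported on hand-in.

- **Clamping force:** about 1.3 to 1.4 mm of the 5 mm red band was still showing after release. That suggests roughly 13 to 15 N; I had no direct force reading at the stop. Halfway through the final tightening it looked like about 12.5 N, so I added 4.5°.
- **Block position:** its end is on the cork, and it measures square to the clamp within about 1° in both the wrist and top views. It lies about 2 mm off the centre line.
- **Disagreements between checks:** the block met the stop earlier than I had worked out, at about 110° instead of 143° to 172°. The cameras also differed by 1 to 3 mm on the ball and stop positions. The wrist torque readings were too noisy to confirm the force.
- **Other items:** the arm never went near the mallet, wax jar or brush. I didn't re-measure them at the end.

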